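# Tighten the blower filter lid crosswise

### The job

The cartridge in the air table's blower filter has been changed and the clear lid lies loose on its springy gasket: tighten its four wing screws (clockwise). Work crosswise, going from each screw to the one diagonally opposite: on the first round draw each only about half way down (roughly an eighth of a turn), then go round crosswise again until every screw is firmly tight and the lid sits flat and flush on the rim. Feel how tight they get rather than counting turns; do not let the lid cock over, do not overtighten it (the plastic cracks), and leave the tin and the tools beside it where they are.

Things in the scene. Friction and masses are not known exactly. Their poses are not given: they have to be found in the camera images.
- housing: Grey cast filter housing, bolted to the table by four ears: a box 146 x 146 mm with a 164 mm square rim whose top is 70 mm above the table, and an aluminium hose stub (44 mm across, centre 34 mm high) out to 124 mm from the middle on both its +y and -y sides. Origin: centre of its underside on the table; z up.
- seat (a point): Centre of the housing's rim, level with the rim's top (70 mm above the housing's origin): the face the lid's underside must come down to.
- lid: Clear square plastic lid, 160 x 160 x 8 mm, with a black sponge gasket 9 mm deep under its edge. Stays over the housing; can only go down or rock. At the start its underside is about 3.5 mm above the rim. Just down on the rim, the gasket pushes up with 32 N in all. Origin: centre of its underside, axes as the housing's.
- lid_mid (a point): Centre of the lid's underside; 0 above seat when the lid is flush on the rim all round.
- screw_a: Wing screw a, at (+60, +60) mm from the housing's middle in its frame (far-left from the robot); screw c is across the diagonal. Origin: on its axis, fixed, about 82 mm above the table. Drag when loose 0.34 N m, plus 0.0032 N m per N with which it presses on the lid; it holds where left. Held still after a small forward turn, a wrist reads about 0.25 N m if loose, 0.44 if properly tight (70 N).
- knob_a (a point): Top centre of the black wing knob of screw a (moves down with it); x along the wing, z up. The wing is a bar 44 mm long, 12 mm thick, 19 mm tall (top at this point), to be pinched across its thickness. Below it: a hub 24 mm across, 13 mm tall, and a steel washer 25 mm across whose underside, 34 mm below this point, presses on the lid.
- turn_a (a joint): How far wing screw a has been turned in, rad: 0 at the start, grows clockwise seen from above; lowers the screw 3.2 mm per rad. At 0 its washer stands 0.2 to 1.9 mm above the lid (differs from screw to screw), so the lid is down on the rim there after some 1.15 to 1.7 rad; from then on the pressing force grows by about 165 N per rad and the torque read by 0.45 N m per rad.
- screw_b: Wing screw b, at (+60, -60) mm from the housing's middle in its frame (far-right from the robot); screw d is across the diagonal. Origin: on its axis, fixed, about 82 mm above the table. Drag when loose 0.34 N m, plus 0.0032 N m per N with which it presses on the lid; it holds where left. Held still after a small forward turn, a wrist reads about 0.25 N m if loose, 0.44 if properly tight (70 N).
- knob_b (a point): Top centre of the black wing knob of screw b (moves down with it); x along the wing, z up. The wing is a bar 44 mm long, 12 mm thick, 19 mm tall (top at this point), to be pinched across its thickness. Below it: a hub 24 mm across, 13 mm tall, and a steel washer 25 mm across whose underside, 34 mm below this point, presses on the lid.
- turn_b (a joint): How far wing screw b has been turned in, rad: 0 at the start, grows clockwise seen from above; lowers the screw 3.2 mm per rad. At 0 its washer stands 0.2 to 1.9 mm above the lid (differs from screw to screw), so the lid is down on the rim there after some 1.15 to 1.7 rad; from then on the pressing force grows by about 165 N per rad and the torque read by 0.45 N m per rad.
- screw_c: Wing screw c, at (-60, -60) mm from the housing's middle in its frame (near-right from the robot); screw a is across the diagonal. Origin: on its axis, fixed, about 82 mm above the table. Drag when loose 0.34 N m, plus 0.0032 N m per N with which it presses on the lid; it holds where left. Held still after a small forward turn, a wrist reads about 0.25 N m if loose, 0.44 if properly tight (70 N).
- knob_c (a point): Top centre of the black wing knob of screw c (moves down with it); x along the wing, z up. The wing is a bar 44 mm long, 12 mm thick, 19 mm tall (top at this point), to be pinched across its thickness. Below it: a hub 24 mm across, 13 mm tall, and a steel washer 25 mm across whose underside, 34 mm below this point, presses on the lid.
- turn_c (a joint): How far wing screw c has been turned in, rad: 0 at the start, grows clockwise seen from above; lowers the screw 3.2 mm per rad. At 0 its washer stands 0.2 to 1.9 mm above the lid (differs from screw to screw), so the lid is down on the rim there after some 1.15 to 1.7 rad; from then on the pressing force grows by about 165 N per rad and the torque read by 0.45 N m per rad.
- screw_d: Wing screw d, at (-60, +60) mm from the housing's middle in its frame (near-left from the robot); screw b is across the diagonal. Origin: on its axis, fixed, about 82 mm above the table. Drag when loose 0.34 N m, plus 0.0032 N m per N with which it presses on the lid; it holds where left. Held still after a small forward turn, a wrist reads about 0.25 N m if loose, 0.44 if properly tight (70 N).
- knob_d (a point): Top centre of the black wing knob of screw d (moves down with it); x along the wing, z up. The wing is a bar 44 mm long, 12 mm thick, 19 mm tall (top at this point), to be pinched across its thickness. Below it: a hub 24 mm across, 13 mm tall, and a steel washer 25 mm across whose underside, 34 mm below this point, presses on the lid.
- turn_d (a joint): How far wing screw d has been turned in, rad: 0 at the start, grows clockwise seen from above; lowers the screw 3.2 mm per rad. At 0 its washer stands 0.2 to 1.9 mm above the lid (differs from screw to screw), so the lid is down on the rim there after some 1.15 to 1.7 rad; from then on the pressing force grows by about 165 N per rad and the torque read by 0.45 N m per rad.
- grease_tin: Round tin 73 mm across, 41 mm tall, beside the housing; leave it alone.
- hex_key: Grey hex key 40 x 105 x 9 mm on the table near the housing; leave it alone.
- screwdriver: Orange-handled screwdriver, 215 mm long, 30 mm thick, on the table near the housing; leave it alone.
- chalk_marker: Yellow and white marker, 140 mm long, 17 mm thick, lying behind the housing; leave it alone.

How it is judged:
By the outcome, as a careful person would: the job done as asked, in the order asked, and still so for the second after the job is handed in, with the robot touching nothing.
It also fails if it takes over 72 s, if anything falls off the work surface, if the arm or the gripper's body presses on something with over 40 N, if the wrist force passes 120 N, or if a joint passes its speed limit or range.

### The arm

A 6-joint arm with a two-finger parallel gripper is mounted at the origin on the work surface; the furniture and walls round the work are solid. World frame = base frame: x ahead of the robot, y to its left, z up, the work surface at z = 0. Lengths are in mm, angles in rad, forces in N, time in s.
With the tool pointing down it reaches from about 250 to 800 mm from the base axis. Payload 3.9 kg.
Tool frame: the origin (TCP) lies on the centre line of the jaws, within the pads' length; the fingertips stand 25 mm ahead of it and the grasp point (between the pads) lies 6 mm ahead of it (nose_length is the distance from the TCP to the fingertips, in mm); z points along the fingers, y is the line along which they close (so a half turn about z gives the same grasp; the last joint's range is limited). The gripper opens to 85 mm and grips with 20 to 120 N. Pads are 22 mm wide; open, the fingers measure 114 mm over their backs; the gripper's body (76 mm by 85 mm) begins 54 mm behind the grasp point. The pads swing forward as they close: fully open they stand 13 mm farther back than shut.
Start: joints at [-1.273, 0.26, -0.138, 1.173, 0, 1.571], TCP at [154.04, -501.884, 256.304] pointing down, gripper open.
Joint ranges: [-2.78, 2.78], [-0.83, 1.72], [-1.28, 1.37], [-1.9, 2.12], [-1.57, 1.48], [-3.14, 3.14]. Speed limits (rad/s): [2.57, 2.57, 3.14, 3.14, 3.14, 3.14].

### API

Orientations are given as a 3x3 rotation matrix whose columns are the frame's x, y, z axes.
In Python, from workcell import read_state, capture, finish_job, silhouettes, spot_point, nose_length gives the robot as it stands.
- The arm moves only by the shell command python3 -m pendant 'ROWS' [FORCE]. ROWS is JSON, a list of rows, each an object with "fingers": the opening, from 0 (shut) to 1 (fully open); "dp": the shift along the tool's x, y, z in mm, a list of three; "twist": the turn about the tool's z in degrees. In form: [{"fingers": fingers, "dp": [dx, dy, dz], "twist": twist}, ...]. A call has 1 to 10 rows; each row shifts and turns the commanded pose from where the row before left it, along the tool's axes as they then stand; what a row does not reach is not made up. A row lasts 1/12 s, in which the tool goes at most 41.7 mm and 7.16 degrees, less where a joint would pass 70% of its speed; a pose out of reach is approached as far as the arm can. A call is refused whole if a number of a shift passes 41.7 or a number of a turn 7.16, either way. A call with a gripper value outside its range is refused whole. The fingers move at their own pace and stop on an object; FORCE is the grip in N (left out, the last holds). Time passes only in rows, so rows that do not move let the fingers close. It gives the time, the measured TCP pose, the force, the opening and the grip force at its end, in the units of the state.
- read_state(): the state, without advancing time (a new reading comes with each control period).
- capture(name): name is "scene" or "top" or "wrist"; returns a dict with "pixels" (384x512x3 uint8, red, green, blue), "mtx" (3x3 intrinsics, pixels), "origin" and "attitude" of the camera in the world; the wrist camera has in their place "tool_from_camera" (4x4, takes a point from camera to tool coordinates, whose origin is the TCP and whose axes are the flange's). Camera axes: x right, y down, z forward; pixel columns grow to the right and rows downward; lengths in mm; the calibration is good to about 2 mm. A picture is of the moment at which its call begins: read the wrist's pose just before it. There is no depth.
- finish_job(): hands the job in; it is judged then, once.
Trained networks look in a picture, given as the dict that the camera call returned (one of the last four; its "shot" number tells which), for a name from the list of things; names that differ only in an ending like _2 or _b are one class to them, and where a whole thing is asked for, a point or a joint stands for the part that bears it (a point fixed in the world has none). Each returns a list of dicts, best first, with "conf" (0 to 1); they miss things now and then, are a little off and sometimes report something else, mostly with a low value. They report only what shows in the picture. A call takes as long as a camera call.
- silhouettes(target, picture): "pixels" (384x512 bool, what is visible of it).
- spot_point(target, picture): "location" ([x, y, z] in mm, in the coordinates of the camera as it stood for that picture, good to about 4 mm: a listed point, or the origin of a listed thing).
The state is a dict: "time": time; "joint_positions": joint angles; "joint_vel": joint speeds; "joint_torque": joint torques, N m; "tcp_pos": TCP position; "orientation": TCP orientation; "ft_force": force on the tool from outside, world axes, zero at the start; "wrist_torque": the same for the moment, N m; "width": finger opening in mm; "gripper_force": force on a finger pad.
Only numpy, scipy, OpenCV 4.12 (cv2) and the standard library are available. Lean on these libraries where they do the work, as an engineer would, in place of code of your own. Each camera call takes 0.05 s, during which the arm holds its last target. There are 200 camera calls.

## Working session

There is one attempt and no reset: what is moved stays moved. The work goes in short steps, Python scripts to look and compute and a shell command to move; the robot and the scene stay as the last step left them, time stands still between calls to the robot, and variables do not carry over. Pictures are saved under pics/ and viewed, at most 10 in all, crops included, and the job is handed in when it is done.

```bash
ls; mkdir -p pics; cat > h.py <<'E'
import numpy as np,cv2
from workcell import *
def w(p,pic,st=None):
    p=np.array(p,float)
    if 'origin' in pic: return np.array(pic['attitude'])@p+np.array(pic['origin'])
    t=np.array(pic['tool_from_camera'])@np.append(p,1)
    return np.array(st['orientation'])@t[:3]+np.array(st['tcp_pos'])
def save(pic,n): cv2.imwrite('pics/'+n+'.png',pic['pixels'][:,:,::-1])
E
python3 - <<'E'
from h import *
np.set_printoptions(precision=1,suppress=True)
s=read_state();print(s)
print(nose_length() if callable(nose_length) else nose_length)
for c in ('top','scene'):
    p=capture(c);save(p,c)
    for n in ('housing','lid','knob_a','grease_tin','screwdriver','hex_key','chalk_marker'):
        for r in spot_point(n,p)[:5]: print(c,n,round(r['conf'],2),w(r['location'],p),list(r.keys()))
E
```

```text
pics
{'time': 0.0, 'joint_positions': array([-1.3,  0.3, -0.1,  1.2, -0. ,  1.6]), 'joint_vel': array([-0., -0.,  0.,  0., -0.,  0.]), 'joint_torque': array([  0. , -40.6,  25.4,   0. ,   0. ,  -0. ]), 'tcp_pos': array([ 153.9, -501.3,  255.5]), 'orientation': array([[ 1. ,  0.3, -0. ],
       [ 0.3, -1. ,  0. ],
       [-0. , -0. , -1. ]]), 'ft_force': array([0.7, 0.2, 0.6]), 'wrist_torque': array([-0., -0., -0.]), 'gripper_force': 0.0, 'width': 85.20086391491594}
25.0
top housing 0.8 [552.7 -77.3   2.1] ['location', 'conf']
top lid 0.69 [553.3 -78.1  71. ] ['location', 'conf']
top lid 0.56 [554.7 -74.7  73.2] ['location', 'conf']
top lid 0.5 [394.5  22.2  -1.1] ['location', 'conf']
top knob_a 0.72 [ 513.7 -150.2  123.3] ['location', 'conf']
top knob_a 0.66 [474.7 -42.3 116.9] ['location', 'conf']
top knob_a 0.5 [ 624.5 -117.6  116.6] ['location', 'conf']
top knob_a 0.39 [473.5 -40.1  85.8] ['location', 'conf']
top grease_tin 0.61 [ 664.3 -260.5    4.3] ['location', 'conf']
top screwdriver 0.98 [ 449.5 -228.3    0.2] ['location', 'conf']
top screwdriver 0.65 [704.2 -39.5   3.2] ['location', 'conf']
top hex_key 0.52 [392.9  28.9  -0.5] ['location', 'conf']
top chalk_marker 0.79 [701.5 -40.6   0.3] ['location', 'conf']
scene housing 0.83 [550.8 -81.5   1.7] ['location', 'conf']
scene lid 0.18 [ 518.6 -153.9  114.2] ['location', 'conf']
scene knob_a 0.78 [ 627.6 -115.4  119.5] ['location', 'conf']
scene knob_a 0.71 [593.1  -4.2 111.9] ['location', 'conf']
scene knob_a 0.69 [479.1 -46.8 114.2] ['location', 'conf']
scene knob_a 0.63 [ 517.3 -154.7  116.9] ['location', 'conf']
scene grease_tin 0.58 [ 663.5 -267.6    1.7] ['location', 'conf']
scene screwdriver 0.82 [ 452.5 -232.4    1. ] ['location', 'conf']
scene hex_key 0.58 [391.3  29.5   1.3] ['location', 'conf']
scene chalk_marker 0.57 [702.  -43.3  -3.4] ['location', 'conf']
scene chalk_marker 0.44 [ 629.7 -118.6  118.3] ['location', 'conf']
```

```bash
python3 - <<'E'
from h import *
np.set_printoptions(precision=1,suppress=True)
p=capture('top')
K=np.array(p['mtx']);R=np.array(p['attitude']);o=np.array(p['origin'])
def back(uv,z):
    d=R@np.linalg.inv(K)@np.array([uv[0],uv[1],1]); return o+d*(z-o[2])/d[2]
for r in silhouettes('knob_a',p)[:6]:
    m=r['pixels'].astype(np.uint8); 
    if m.sum()<20: continue
    ys,xs=np.nonzero(m)
    W=np.array([back(q,113)[:2] for q in zip(xs,ys)])
    (c,sz,a)=cv2.minAreaRect(W.astype(np.float32))
    e,v=np.linalg.eigh(np.cov(W.T)); ax=v[:,1]
    print(round(r['conf'],2),m.sum(),'px',xs.mean(),ys.mean(),W.mean(0),c,sz,'axis deg',np.degrees(np.arctan2(ax[1],ax[0]))%180)
print(o)
im=p['pixels'];q=K@R.T@(np.array([552,-79,116])-o);u,v=(q[:2]/q[2]).astype(int)
print(u,v)
c=im[max(0,v-70):v+70,max(0,u-90):u+90];cv2.imwrite('pics/crop.png',cv2.resize(c[:,:,::-1],None,fx=4,fy=4,interpolation=2))
E
```

```text
0.7 136 px 315.75735294117646 214.98529411764707 [ 514.3 -153.1] (513.2167358398438, -152.48175048828125) (43.24676513671875, 18.711753845214844) axis deg 45.99213438905693
0.59 140 px 265.1 233.27142857142857 [476.  -41.1] (476.4055480957031, -40.710655212402344) (21.864181518554688, 40.705543518066406) axis deg 162.2395296154426
0.55 137 px 246.4963503649635 182.94890510948906 [587.6  -2.1] (587.4645385742188, -3.1656341552734375) (39.829383850097656, 22.189464569091797) axis deg 68.8580930742513
0.43 106 px 296.6509433962264 164.74528301886792 [ 626.1 -113.7] (625.50732421875, -114.50485229492188) (35.42091369628906, 17.807580947875977) axis deg 106.97795313958395
[ 498.7   -8.8 1168. ]
281 198
```

View pics/crop.png

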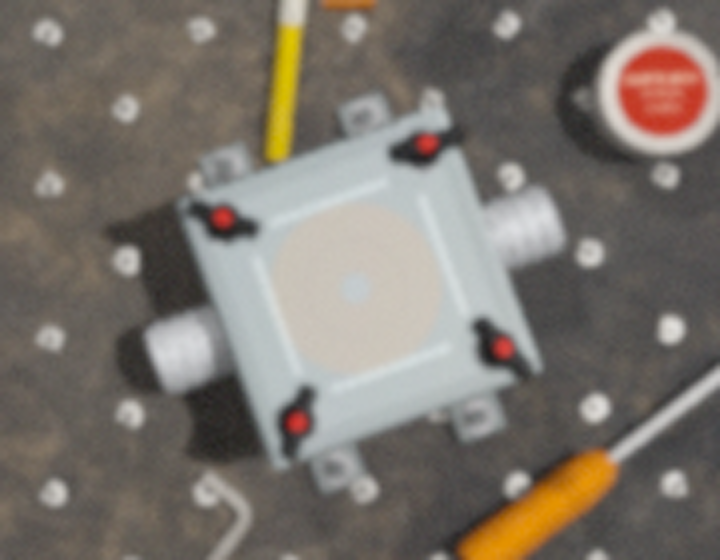

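View pics/scene.png

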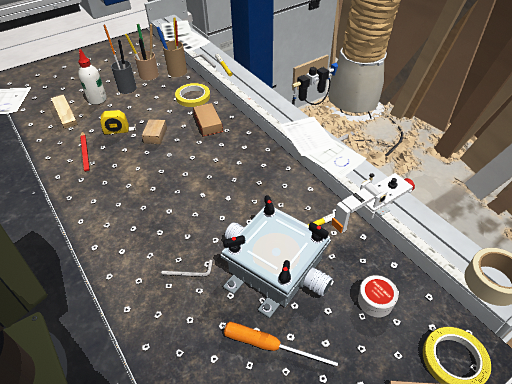

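```bash
python3 -m pendant '[{"fingers":1,"dp":[25,-14.5,0],"twist":0},{"fingers":1,"dp":[25,-14.5,0],"twist":0},{"fingers":1,"dp":[25,-14.5,0],"twist":0},{"fingers":1,"dp":[25,-14.5,0],"twist":0},{"fingers":1,"dp":[25,-14.5,0],"twist":0},{"fingers":1,"dp":[25,-14.5,0],"twist":0},{"fingers":1,"dp":[25,-14.5,0],"twist":0},{"fingers":1,"dp":[25,-14.5,0],"twist":0},{"fingers":1,"dp":[25,-14.5,0],"twist":0},{"fingers":1,"dp":[25,-14.5,0],"twist":0}]' 60; python3 - <<'E'
from h import *
np.set_printoptions(precision=3,suppress=True)
s=read_state();print(s['joint_positions'],s['orientation'],nose_length)
E
```

```text
time: 1.73
tcp_pos: [351.3, -288.8, 256.5]
orientation: [[0.956, 0.293, 0.0], [0.293, -0.956, -0.0], [0.0, 0.0, -1.0]]
ft_force: [1.3, -0.6, 0.9]
width: 85.5
gripper_force: 0.0
[-0.688  0.14  -0.294  1.137 -0.     2.156] [[ 0.956  0.293  0.   ]
 [ 0.293 -0.956 -0.   ]
 [ 0.     0.    -1.   ]] 25.0
```

```bash
python3 -m pendant '[{"fingers":0.5,"dp":[25,-14.5,0],"twist":0},{"fingers":0.5,"dp":[25,-14.5,0],"twist":0},{"fingers":0.5,"dp":[25,-14.5,0],"twist":0},{"fingers":0.5,"dp":[25,-14.5,0],"twist":0},{"fingers":0.5,"dp":[25,-14.5,0],"twist":0},{"fingers":0.5,"dp":[25,-14.5,0],"twist":0},{"fingers":0.5,"dp":[25,-14.5,0],"twist":0},{"fingers":0.5,"dp":[25,-14.5,0],"twist":0},{"fingers":0.5,"dp":[25,-14.5,0],"twist":0},{"fingers":0.5,"dp":[25,-14.5,0],"twist":0}]'; cat > look.py <<'E'
from h import *
import sys
np.set_printoptions(precision=1,suppress=True)
def look(save_as=None):
    s=read_state();p=capture('wrist')
    if save_as: save(p,save_as)
    K=np.array(p['mtx']);T=np.array(p['tool_from_camera']);Ro=np.array(s['orientation'])
    R=Ro@T[:3,:3];o=Ro@T[:3,3]+s['tcp_pos']
    print('t',s['time'],'tcp',s['tcp_pos'],'theta',np.degrees(np.arctan2(Ro[1,0],Ro[0,0])),'j',s['joint_positions'],'w',s['width'])
    for r in spot_point('knob_a',p)[:5]: print('pt',round(r['conf'],2),w(r['location'],p,s))
    for r in silhouettes('knob_a',p)[:5]:
        ys,xs=np.nonzero(r['pixels'])
        if len(xs)<50: continue
        d=(R@np.linalg.inv(K)@np.c_[xs,ys,np.ones(len(xs))].T).T
        W=(o+d*((113-o[2])/d[:,2])[:,None])[:,:2]
        e,v=np.linalg.eigh(np.cov(W.T));ax=v[:,1];c=cv2.minAreaRect(W.astype(np.float32))
        print('sil',round(r['conf'],2),len(xs),'px',xs.mean(),ys.mean(),'W',W.mean(0),'rect',np.round(c[0],1),np.round(c[1],1),'axis',np.degrees(np.arctan2(ax[1],ax[0]))%180)
if __name__=='__main__': look(sys.argv[1] if len(sys.argv)>1 else None)
E
python3 look.py w1
```

```text
time: 2.57
tcp_pos: [547.8, -76.7, 256.3]
orientation: [[0.956, 0.294, 0.0], [0.294, -0.956, -0.0], [0.0, 0.0, -1.0]]
ft_force: [0.1, -0.6, 0.6]
width: 42.8
gripper_force: 0.0
t 2.5667 tcp [547.8 -76.7 256.3] theta 17.075634934416524 j [-0.1  0.3 -0.1  1.2 -0.   2.7] w 42.81888966752956
pt 0.86 [593.4  -3.7 114. ]
pt 0.82 [ 515.1 -152.7  116.5]
pt 0.81 [478.3 -43.7 120.5]
pt 0.69 [475.1 -41.3  86.1]
sil 0.85 990 px 327.23131313131313 105.61414141414141 W [ 630.1 -114.2] rect [ 630.7 -114.7] [20.3 44.2] axis 103.89784978721644
sil 0.74 213 px 200.4131455399061 228.4882629107981 W [495.4 -42.2] rect [494.3 -41.4] [11.6 24.1] axis 130.0286868493632
sil 0.62 497 px 321.9175050301811 232.2112676056338 W [ 524.2 -149.5] rect [ 522.2 -154.2] [43.1 17.6] axis 50.69000241726562
```

View pics/w1.png

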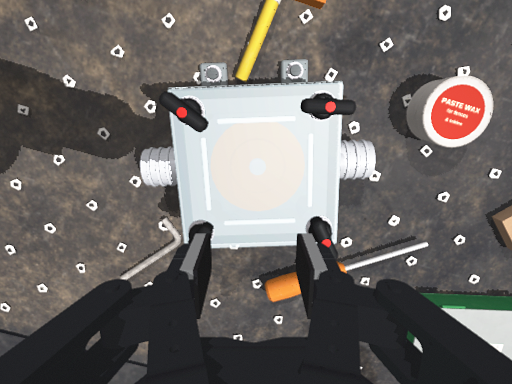

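```bash
cat > dots.py <<'E'
from h import *
import sys
np.set_printoptions(precision=1,suppress=True)
C=np.array([553.5,-79])
def cam(name):
    s=read_state();p=capture(name);K=np.array(p['mtx'])
    if name=='wrist':
        T=np.array(p['tool_from_camera']);Ro=np.array(s['orientation']);R=Ro@T[:3,:3];o=Ro@T[:3,3]+s['tcp_pos']
    else: R=np.array(p['attitude']);o=np.array(p['origin'])
    return s,p,K,R,o
def dots(name,z=115.5):
    s,p,K,R,o=cam(name)
    hsv=cv2.cvtColor(p['pixels'],cv2.COLOR_RGB2HSV);h,sa,v=cv2.split(hsv)
    red=(((h<8)|(h>172))&(sa>150)&(v>90)).astype(np.uint8)
    blk=(p['pixels'].max(2)<75).astype(np.uint8)
    def back(xs,ys,z):
        d=(R@np.linalg.inv(K)@np.c_[xs,ys,np.ones(len(xs))].T).T
        return (o+d*((z-o[2])/d[:,2])[:,None])[:,:2]
    n,l,st,ce=cv2.connectedComponentsWithStats(red)
    for i in range(1,n):
        if st[i,4]<8: continue
        P=back([ce[i][0]],[ce[i][1]],z)[0]
        if np.linalg.norm(P-C)>115: continue
        ys,xs=np.nonzero(blk|red);W=back(xs,ys,z);k=np.linalg.norm(W-P,axis=1)<23
        W=W[k]; e,vv=np.linalg.eigh(np.cov((W-P).T));a=vv[:,1]
        # axis from far pixels, about the dot
        D=W-P;D=D[np.linalg.norm(D,axis=1)>14];ang=np.arctan2(D[:,1],D[:,0]);m=np.angle(np.exp(2j*ang).mean())/2
        print(name,'px',ce[i],st[i,4],'P',P,'ax',np.degrees(np.arctan2(a[1],a[0]))%180,np.degrees(m)%180,len(D))
    return s
if __name__=='__main__':
    for n in sys.argv[1:]: dots(n)
E
python3 dots.py wrist top scene
```

```text
wrist px [330.4 106.9] 95 P [ 630.2 -116. ] ax 104.33495806840602 104.0827354133123 301
wrist px [181.2 112.3] 97 P [590.7  -2.3] ax 89.12483237804257 89.78025794446238 772
wrist px [326.4 242.8] 54 P [ 517.1 -155.9] ax 42.3145648924978 43.7167510566971 405
top px [246.1 182.2] 21 P [589.1  -1.3] ax 65.85385876139313 68.88823103237283 8
top px [263.9 233.2] 17 P [476.3 -38.5] ax 163.95521649596125 164.68605153984223 29
scene px [268.8 201.2] 13 P [591.9  -1.4] ax 64.21456984664147 58.21673688770826 39
scene px [318.4 227.1] 14 P [ 631.3 -115.4] ax 101.57758936659772 79.57555129571998 97
scene px [233.6 238.4] 13 P [478.3 -41.1] ax 148.01689583346442 150.7320389048773 124
scene px [285.  268.5] 16 P [ 518.3 -154.3] ax 45.91609834166455 47.261937398710145 63
```

```bash
python3 -m pendant '[{"fingers":0.5,"dp":[21.1,-19.5,0],"twist":0},{"fingers":0.5,"dp":[21.1,-19.5,0],"twist":0},{"fingers":0.5,"dp":[21.2,-19.5,0],"twist":0},{"fingers":0.5,"dp":[0,0,-0],"twist":-7},{"fingers":0.5,"dp":[0,0,15],"twist":-7},{"fingers":0.5,"dp":[0,0,15],"twist":-7},{"fingers":0.5,"dp":[0,0,15],"twist":-7},{"fingers":0.5,"dp":[0,0,15],"twist":-7},{"fingers":0.5,"dp":[0,0,15],"twist":-7},{"fingers":0.5,"dp":[0,0,11],"twist":-7}]'; python3 -m pendant '[{"fingers":0.5,"dp":[0,0,0],"twist":-4},{"fingers":0.5,"dp":[0,0,0],"twist":0}]' | head -3
python3 look.py w2; python3 dots.py wrist
```

```text
time: 3.7
tcp_pos: [589.0, -4.8, 169.3]
orientation: [[0.402, 0.916, -0.002], [0.916, -0.402, -0.0], [-0.001, -0.001, -1.0]]
ft_force: [-0.1, 0.3, -0.5]
width: 43.1
gripper_force: 0.0
time: 3.87
tcp_pos: [588.9, -4.7, 169.6]
orientation: [[0.342, 0.94, -0.002], [0.94, -0.342, -0.0], [-0.001, -0.002, -1.0]]
t 3.8667 tcp [588.9  -4.7 169.6] theta 70.0105433956572 j [-0.   0.4 -0.1  1.  -0.   1.9] w 42.598421228945575
pt 0.74 [593.3  -7.  113.7]
sil 0.64 305 px 369.97704918032787 356.02295081967213 W [ 630.9 -125. ] rect [ 630.5 -124.5] [ 7.9 26.8] axis 105.20112227554435
sil 0.6 1691 px 255.7445298639858 214.622117090479 W [592.    0.6] rect [590.4  -0.5] [46.2 20.5] axis 69.04685887017318
sil 0.42 489 px 383.0347648261759 372.1247443762781 W [ 636.1 -142. ] rect [ 646.3 -139.4] [43.4 29.1] axis 29.214559754056182
wrist px [253.2 222.9] 156 P [590.6  -2.7] ax 68.60288747292776 69.6846540511905 475
wrist px [364.3 349.2] 107 P [ 630.  -116.4] ax 179.54783103322185 178.91717064842027 1640
wrist px [393.4 380.9] 57 P [ 642.5 -150.6] ax 146.63229995826026 35.85212453020088 736
```

View pics/w2.png

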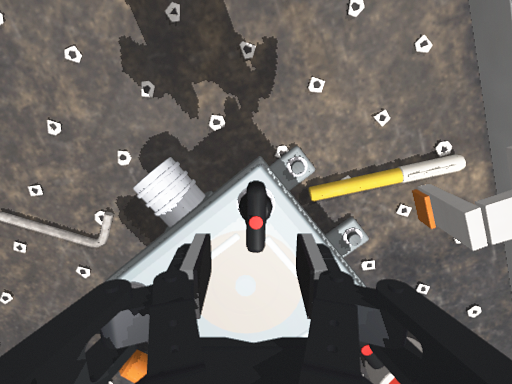

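```bash
python3 -m pendant '[{"fingers":0.5,"dp":[1.4,0.5,14],"twist":0},{"fingers":0.5,"dp":[1.4,0.5,14.5],"twist":0},{"fingers":0.5,"dp":[0,0,15],"twist":0},{"fingers":0.5,"dp":[0,0,0],"twist":0},{"fingers":0,"dp":[0,0,0],"twist":0},{"fingers":0,"dp":[0,0,0],"twist":0},{"fingers":0,"dp":[0,0,0],"twist":0},{"fingers":0,"dp":[0,0,0],"twist":0},{"fingers":0,"dp":[0,0,0],"twist":0},{"fingers":0,"dp":[0,0,0],"twist":0}]' 60
cat > q.py <<'E'
from h import *
np.set_printoptions(precision=3,suppress=True)
s=read_state();Ro=s['orientation'];print('t',s['time'],'tcp',s['tcp_pos'],'th',np.degrees(np.arctan2(Ro[1,0],Ro[0,0])),'F',s['ft_force'],'M',s['wrist_torque'],'w',s['width'],'g',s['gripper_force'],'j1,6',s['joint_positions'][[0,5]])
E
python3 q.py; python3 -c "
from h import *
save(capture('wrist'),'w3')"
```

```text
time: 4.9
tcp_pos: [592.0, -0.9, 128.2]
orientation: [[0.341, 0.94, 0.0], [0.94, -0.341, 0.001], [0.001, 0.0, -1.0]]
ft_force: [-5.2, 1.0, 7.1]
width: 10.2
gripper_force: 60.6
t 4.9 tcp [592.029  -0.866 128.194] th 70.04412950267213 F [-5.156  0.995  7.08 ] M [ 0.306  0.823 -0.151] w 10.2134149057175 g 60.57766914367676 j1,6 [-0.002  1.917]
```

View pics/w3.png

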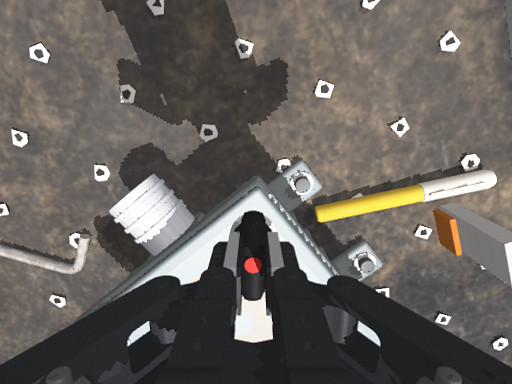

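```bash
python3 -m pendant '[{"fingers":0,"dp":[0,-0.6,0.36],"twist":6.4},{"fingers":0,"dp":[0,0,0.36],"twist":6.4},{"fingers":0,"dp":[0,0,0.36],"twist":6.4},{"fingers":0,"dp":[0,0,0.36],"twist":6.4},{"fingers":0,"dp":[0,0,0.36],"twist":6.4},{"fingers":0,"dp":[0,0,0.36],"twist":6.4},{"fingers":0,"dp":[0,0,0.36],"twist":6.4},{"fingers":0,"dp":[0,0,0],"twist":0},{"fingers":0,"dp":[0,0,0],"twist":0}]' ;python3 q.py
```

```text
time: 5.7
tcp_pos: [592.9, -1.8, 125.8]
orientation: [[0.903, 0.429, 0.003], [0.429, -0.903, -0.002], [0.002, 0.003, -1.0]]
ft_force: [-1.1, -2.5, 5.6]
width: 10.1
gripper_force: 60.5
t 5.7 tcp [592.884  -1.761 125.774] th 25.37958352637811 F [-1.051 -2.46   5.6  ] M [-0.504  0.256 -0.037] w 10.108098466588581 g 60.49326002597809 j1,6 [-0.002  2.697]
```

```bash
python3 -m pendant '[{"fingers":0,"dp":[0,0,0.05],"twist":1},{"fingers":0,"dp":[0,0,0.05],"twist":1}]' >/dev/null;python3 q.py;python3 -m pendant '[{"fingers":0,"dp":[0,0,0],"twist":0}]'>/dev/null;python3 q.py; python3 dots.py wrist
```

```text
t 5.8667 tcp [592.92   -1.787 125.739] th 23.39659305077919 F [-1.807 -2.383  6.034] M [-0.606  0.225  0.336] w 9.872093283413381 g 60.5724835395813 j1,6 [-0.002  2.731]
t 5.95 tcp [592.927  -1.782 125.717] th 23.410758014256533 F [-0.765 -1.743  5.552] M [-0.601  0.257  0.231] w 10.203960046612035 g 60.570732951164246 j1,6 [-0.002  2.731]
wrist px [253.2 264.7] 225 P [591.9  -2. ] ax 78.27726706636729 100.36414090189686 3003
wrist px [505.4 283.9] 188 P [ 629.6 -115.6] ax 88.92081906284422 79.81873035233123 824
```

```bash
python3 -m pendant '[{"fingers":0.5,"dp":[0,0,0],"twist":0},{"fingers":0.5,"dp":[0,0,0],"twist":0},{"fingers":0.5,"dp":[0,0,-14],"twist":0},{"fingers":0.5,"dp":[0,0,-15],"twist":-7},{"fingers":0.5,"dp":[0,0,-15],"twist":-7},{"fingers":0.5,"dp":[0,0,0],"twist":-7},{"fingers":0.5,"dp":[-27,9,0],"twist":0},{"fingers":0.5,"dp":[-27,9,0],"twist":0},{"fingers":0.5,"dp":[-27,9,0],"twist":0}]' ;python3 -m pendant '[{"fingers":0.5,"dp":[-27,9,0],"twist":0},{"fingers":0.5,"dp":[-27,9,0],"twist":0},{"fingers":0.5,"dp":[-27,9,0],"twist":0},{"fingers":0.5,"dp":[0,0,0],"twist":0}]'>/dev/null; python3 q.py; python3 look.py w4;python3 dots.py wrist
```

```text
time: 6.75
tcp_pos: [552.4, -77.0, 168.0]
orientation: [[0.714, 0.7, 0.0], [0.7, -0.714, 0.0], [0.0, 0.0, -1.0]]
ft_force: [-0.1, -0.4, -0.5]
width: 42.8
gripper_force: 0.0
t 7.0833 tcp [ 511.101 -156.025  168.019] th 44.06014705211886 F [-0.276 -0.516  0.523] M [ 0.034 -0.027 -0.036] w 42.74111622707475 g 0.0 j1,6 [-0.295  2.077]
t 7.0833 tcp [ 511.1 -156.   168. ] theta 44.06014705211886 j [-0.3  0.3 -0.3  1.  -0.   2.1] w 42.74111622707475
pt 0.77 [479.4 -45.7 123.2]
pt 0.59 [ 627.1 -115.   117.5]
sil 0.98 1691 px 259.69189828503846 212.7693672383205 W [ 519.  -153.3] rect [ 518.  -154.1] [45.6 19.4] axis 43.7680927313132
sil 0.89 2877 px 358.90649982620783 22.94542926659715 W [ 625.9 -118.3] rect [ 625.9 -118.6] [20.9 42.1] axis 119.2189025994803
sil 0.64 2367 px 71.48753696662442 131.80101394169836 W [481.2 -45.7] rect [478.8 -46.4] [20.1 48.6] axis 156.21141798162395
wrist px [365.6  21.8] 263 P [ 630.3 -116.1] ax 130.24027688778048 130.61022385531476 1786
wrist px [ 61.7 140.1] 184 P [477.2 -41.8] ax 155.43462961849525 151.74942163940727 863
wrist px [260.7 227.1] 155 P [ 516.4 -155.7] ax 40.03218155400921 41.584664871350185 769
```

View pics/w4.png

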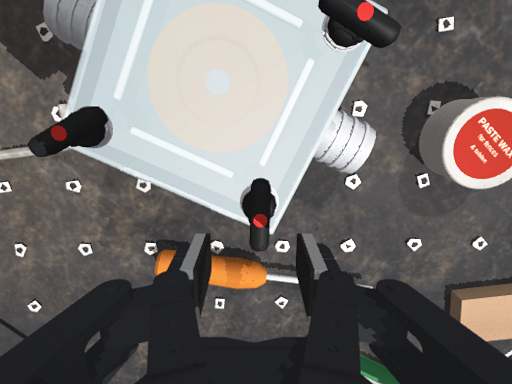

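```bash
python3 -m pendant '[{"fingers":0.5,"dp":[2.7,1.8,13],"twist":0},{"fingers":0.5,"dp":[2.6,1.9,14],"twist":0},{"fingers":0.5,"dp":[0,0,14],"twist":0},{"fingers":0.3,"dp":[0,0,0],"twist":0},{"fingers":0,"dp":[0,0,0],"twist":0},{"fingers":0,"dp":[0,0,0],"twist":0},{"fingers":0,"dp":[0,0,0],"twist":0},{"fingers":0,"dp":[0,0,0],"twist":0},{"fingers":0,"dp":[0,0,0],"twist":0}]' >/dev/null; python3 q.py; python3 dots.py wrist
```

```text
t 8.0333 tcp [ 520.657 -151.625  127.478] th 44.24931993824204 F [ 3.46  -0.371 -7.385] M [-0.086 -0.637 -0.243] w 10.241141106912613 g 61.63788557052612 j1,6 [-0.284  2.086]
wrist px [390.8  12.1] 455 P [ 630.3 -116.2] ax 129.805533698495 123.26428369236575 3046
wrist px [  2.3 166.9] 95 P [478.2 -43.7] ax 169.92776355611736 152.01374529714508 1059
wrist px [253.  272.8] 202 P [ 515.9 -155.7] ax 135.3389123034775 134.13726060887342 3245
```

```bash
python3 -m pendant '[{"fingers":0.3,"dp":[0,0,0],"twist":0},{"fingers":0.3,"dp":[0,0,0],"twist":0},{"fingers":0.3,"dp":[-2.2,0,0],"twist":0},{"fingers":0.3,"dp":[-2.2,0,0],"twist":0},{"fingers":0.3,"dp":[0,0,0],"twist":0},{"fingers":0,"dp":[0,0,0],"twist":0},{"fingers":0,"dp":[0,0,0],"twist":0},{"fingers":0,"dp":[0,0,0],"twist":0},{"fingers":0,"dp":[0,0,0],"twist":0}]' >/dev/null; python3 q.py; python3 dots.py wrist
```

```text
t 8.8333 tcp [ 517.003 -155.348  127.65 ] th 44.2148976601033 F [ 0.623 -2.971  3.051] M [-0.533  0.051 -0.31 ] w 10.254822391182577 g 60.54756224155426 j1,6 [-0.291  2.079]
wrist px [391.3   3.4] 152 P [ 628.7 -117.9] ax 131.1695148027346 118.30566972259626 2285
wrist px [  1.1 154.7] 40 P [478.8 -44.2] ax 168.85957288546334 151.05562831232385 1086
wrist px [253.5 262. ] 206 P [ 516.4 -155.7] ax 157.12253642860355 139.78441067992392 3076
```

```bash
python3 -m pendant '[{"fingers":0,"dp":[0,0,0.36],"twist":6.4},{"fingers":0,"dp":[0,0,0.36],"twist":6.4},{"fingers":0,"dp":[0,0,0.36],"twist":6.4},{"fingers":0,"dp":[0,0,0.36],"twist":6.4},{"fingers":0,"dp":[0,0,0.36],"twist":6.4},{"fingers":0,"dp":[0,0,0.36],"twist":6.4},{"fingers":0,"dp":[0,0,0.36],"twist":6.4},{"fingers":0,"dp":[0,0,0.05],"twist":1},{"fingers":0,"dp":[0,0,0.05],"twist":1},{"fingers":0,"dp":[0,0,0],"twist":0}]' >/dev/null;python3 q.py; python3 dots.py wrist
```

```text
t 9.7167 tcp [ 517.041 -155.13   125.156] th -2.442354374600703 F [-0.537 -3.162  5.586] M [-0.597  0.184  0.261] w 10.242170216312545 g 60.905393958091736 j1,6 [-0.291  2.893]
wrist px [254.  261.9] 211 P [ 517.8 -155.5] ax 177.81281898022976 0.791128774728098 3194
wrist px [ 27.9 342.7] 126 P [477.8 -40.7] ax 150.56927936799366 144.82352716836482 2095
```

```bash
python3 -m pendant '[{"fingers":0.5,"dp":[0,0,0],"twist":0},{"fingers":0.5,"dp":[0,0,0],"twist":0},{"fingers":0.5,"dp":[0,0,-14],"twist":0},{"fingers":0.5,"dp":[0,0,-14],"twist":-7.1},{"fingers":0.5,"dp":[0,0,-14],"twist":-7.1},{"fingers":0.5,"dp":[0,0,0],"twist":-7.1},{"fingers":0.5,"dp":[0,0,0],"twist":-7.1},{"fingers":0.5,"dp":[0,0,0],"twist":-7.1},{"fingers":0.5,"dp":[0,0,0],"twist":-7.1},{"fingers":0.5,"dp":[0,0,0],"twist":-7.1}]' >/dev/null;python3 -m pendant '[{"fingers":0.5,"dp":[0,0,0],"twist":-7.1},{"fingers":0.5,"dp":[0,0,0],"twist":-7.1},{"fingers":0.5,"dp":[0,0,0],"twist":-7.1},{"fingers":0.5,"dp":[0,0,0],"twist":-7.1},{"fingers":0.5,"dp":[0,0,0],"twist":-7.1},{"fingers":0.5,"dp":[0,0,0],"twist":-7.1},{"fingers":0.5,"dp":[0,0,0],"twist":-7.1},{"fingers":0.5,"dp":[0,0,0],"twist":-7.1},{"fingers":0.5,"dp":[0,0,0],"twist":0}]'>/dev/null;python3 -m pendant '[{"fingers":0.5,"dp":[2.5,30,0],"twist":0},{"fingers":0.5,"dp":[2.5,30,0],"twist":0},{"fingers":0.5,"dp":[2.5,30,0],"twist":0},{"fingers":0.5,"dp":[2.5,30,0],"twist":0},{"fingers":0.5,"dp":[0,0,0],"twist":0},{"fingers":0.5,"dp":[0,0,0],"twist":0},{"fingers":0.5,"dp":[0,0,0],"twist":0}]'>/dev/null; python3 q.py; python3 look.py;python3 dots.py wrist
```

```text
t 11.9333 tcp [ 629.679 -115.643  165.696] th 103.89152131370696 F [-0.179 -0.037 -0.489] M [ 0.023  0.077 -0.018] w 42.7660504337099 g 0.0 j1,6 [-0.182  1.147]
t 11.9333 tcp [ 629.7 -115.6  165.7] theta 103.89152131370696 j [-0.2  0.5  0.   1.1  0.   1.1] w 42.7660504337099
pt 0.82 [ 630.8 -115.5  118.4]
pt 0.68 [ 517.8 -153.6  115. ]
sil 0.86 1608 px 255.14365671641792 221.63619402985074 W [ 629.5 -112.2] rect [ 629.8 -113.7] [18.8 45.8] axis 105.07841384451108
sil 0.62 1976 px 24.535931174089068 34.48836032388664 W [493.5 -42.3] rect [493.9 -42.2] [24.7 21.1] axis 165.3924712299057
sil 0.59 2193 px 229.97720018239855 13.704970360237118 W [591.1  -8.8] rect [592.8 -10.4] [41.5 15.8] axis 14.90723541478178
sil 0.58 2655 px 67.67457627118644 235.14161958568738 W [ 522.5 -147.4] rect [ 521.1 -150.7] [47.9 30.8] axis 15.869988146214212
wrist px [233.   3.] 107 P [591.6  -5. ] ax 14.687842792108142 16.130774652978662 704
wrist px [255.3 228.6] 156 P [ 630.1 -116.2] ax 110.73035245291881 108.98925423985875 687
wrist px [ 56.9 244.4] 147 P [ 517.4 -154.5] ax 109.3685483524067 58.40873010331208 1510
```

```bash
python3 -m pendant '[{"fingers":0.5,"dp":[-0.6,0.8,13],"twist":0},{"fingers":0.5,"dp":[0,0,13],"twist":0},{"fingers":0.4,"dp":[0,0,13],"twist":0},{"fingers":0.3,"dp":[0,0,0],"twist":0},{"fingers":0.3,"dp":[0,0,0],"twist":0},{"fingers":0,"dp":[0,0,0],"twist":0},{"fingers":0,"dp":[0,0,0],"twist":0},{"fingers":0,"dp":[0,0,0],"twist":0},{"fingers":0,"dp":[0,0,0],"twist":0}]' >/dev/null; python3 q.py; python3 dots.py wrist
```

```text
t 12.8833 tcp [ 631.103 -116.815  128.666] th 103.95785653947276 F [-4.461 -0.279  7.005] M [-0.278  0.897  0.169] w 9.941027668979105 g 59.91130471229553 j1,6 [-0.183  1.145]
wrist px [252.8 258.6] 221 P [ 630.3 -116.2] ax 96.11774217604246 93.76272656059716 2977
wrist px [  6.3 277.5] 186 P [ 518.  -154.3] ax 92.68211837264862 37.486150682568216 1506
```

```bash
python3 -m pendant '[{"fingers":0,"dp":[0.3,-0.5,0.36],"twist":6.4},{"fingers":0,"dp":[0,0,0.36],"twist":6.4},{"fingers":0,"dp":[0,0,0.36],"twist":6.4},{"fingers":0,"dp":[0,0,0.36],"twist":6.4},{"fingers":0,"dp":[0,0,0.36],"twist":6.4},{"fingers":0,"dp":[0,0,0.36],"twist":6.4},{"fingers":0,"dp":[0,0,0.36],"twist":6.4},{"fingers":0,"dp":[0,0,0.05],"twist":1},{"fingers":0,"dp":[0,0,0.05],"twist":1},{"fingers":0,"dp":[0,0,0],"twist":0}]' >/dev/null;python3 q.py; python3 dots.py wrist
```

```text
t 13.7667 tcp [ 630.362 -116.783  126.093] th 57.136258324670656 F [-3.82  -1.607  6.959] M [-0.363  1.021  0.264] w 10.120462086149901 g 60.03300189971924 j1,6 [-0.182  1.962]
wrist px [16.  93.6] 351 P [592.2  -3.4] ax 18.78896347458354 175.7882101719362 2476
wrist px [252.2 258.6] 217 P [ 630.8 -114.7] ax 52.59420971487443 50.66668218884989 2767
```

```bash
python3 -m pendant '[{"fingers":0.5,"dp":[0,0,0],"twist":0},{"fingers":0.5,"dp":[0,0,0],"twist":0},{"fingers":0.5,"dp":[0,0,-14],"twist":0},{"fingers":0.5,"dp":[0,0,-14],"twist":-7.15},{"fingers":0.5,"dp":[0,0,-14],"twist":-7.15},{"fingers":0.5,"dp":[0,0,0],"twist":-7.15},{"fingers":0.5,"dp":[0,0,0],"twist":-7.15},{"fingers":0.5,"dp":[0,0,0],"twist":-7.15},{"fingers":0.5,"dp":[0,0,0],"twist":-7.15},{"fingers":0.5,"dp":[0,0,0],"twist":-7.15}]' >/dev/null;python3 -m pendant '[{"fingers":0.5,"dp":[0,0,0],"twist":-7.15},{"fingers":0.5,"dp":[0,0,0],"twist":-7.15},{"fingers":0.5,"dp":[0,0,0],"twist":-7.15},{"fingers":0.5,"dp":[0,0,0],"twist":-7.15},{"fingers":0.5,"dp":[0,0,0],"twist":-7.15},{"fingers":0.5,"dp":[0,0,0],"twist":-7.15},{"fingers":0.5,"dp":[0,0,0],"twist":-7.15},{"fingers":0.5,"dp":[0,0,0],"twist":-7.15},{"fingers":0.5,"dp":[0,0,0],"twist":0}]'>/dev/null;python3 -m pendant '[{"fingers":0.5,"dp":[27.9,5.3,0],"twist":0},{"fingers":0.5,"dp":[27.9,5.3,0],"twist":0},{"fingers":0.5,"dp":[27.9,5.3,0],"twist":0},{"fingers":0.5,"dp":[27.9,5.3,0],"twist":0},{"fingers":0.5,"dp":[27.9,5.3,0],"twist":0},{"fingers":0.5,"dp":[27.9,5.3,0],"twist":0},{"fingers":0.5,"dp":[0,0,0],"twist":0},{"fingers":0.5,"dp":[0,0,0],"twist":0},{"fingers":0.5,"dp":[0,0,0],"twist":0}]'>/dev/null; python3 q.py; python3 look.py;python3 dots.py wrist
```

```text
t 16.15 tcp [479.69  -40.617 167.493] th 164.32426223747268 F [0.538 0.131 0.878] M [ 0.027  0.005 -0.028] w 42.622719546695386 g 0.0 j1,6 [-0.085  0.189]
t 16.15 tcp [479.7 -40.6 167.5] theta 164.32426223747268 j [-0.1  0.2 -0.4  0.9  0.   0.2] w 42.622719546695386
pt 0.74 [475.  -43.2 123.1]
pt 0.63 [597.   -5.6 108.8]
sil 0.62 1680 px 250.325 217.39761904761906 W [474. -41.] rect [475.6 -41.3] [19.5 46. ] axis 162.0232395725744
sil 0.61 235 px 364.30212765957447 362.0808510638298 W [598.7   5.7] rect [597.4   6.8] [ 7.7 23.7] axis 176.78911475264397
sil 0.45 1523 px 285.4931057124097 68.01050558108996 W [399.7  -1.1] rect [398.8  -0.8] [21.6 62.9] axis 151.82515045717997
sil 0.44 67 px 96.91044776119404 283.35820895522386 W [ 490.4 -147. ] rect [ 490.4 -147.9] [ 2.8 14.4] axis 108.64058394445324
wrist px [250.4 225.4] 148 P [477.8 -42.3] ax 161.92436980698136 162.39642398684833 535
```

```bash
python3 -m pendant '[{"fingers":0.5,"dp":[1.6,-1.6,13],"twist":2},{"fingers":0.5,"dp":[0,0,14],"twist":0},{"fingers":0.4,"dp":[0,0,13.5],"twist":0},{"fingers":0.3,"dp":[0,0,0],"twist":0},{"fingers":0.3,"dp":[0,0,0],"twist":0},{"fingers":0,"dp":[0,0,0],"twist":0},{"fingers":0,"dp":[0,0,0],"twist":0},{"fingers":0,"dp":[0,0,0],"twist":0},{"fingers":0,"dp":[0,0,0],"twist":0}]' >/dev/null; python3 q.py; python3 dots.py wrist
```

```text
t 17.1 tcp [477.169 -41.902 127.193] th 162.4002459035077 F [-0.015 -0.197  0.898] M [-0.099 -0.067 -0.098] w 10.409864168483232 g 60.2507221698761 j1,6 [-0.087  0.22 ]
wrist px [253.1 263.6] 229 P [477.8 -42.4] ax 160.13460620547943 74.05006355992226 2884
```

```bash
python3 -m pendant '[{"fingers":0,"dp":[0,0,0.36],"twist":6.4},{"fingers":0,"dp":[0,0,0.36],"twist":6.4},{"fingers":0,"dp":[0,0,0.36],"twist":6.4},{"fingers":0,"dp":[0,0,0.36],"twist":6.4},{"fingers":0,"dp":[0,0,0.36],"twist":6.4},{"fingers":0,"dp":[0,0,0.36],"twist":6.4},{"fingers":0,"dp":[0,0,0.36],"twist":6.4},{"fingers":0,"dp":[0,0,0.05],"twist":1},{"fingers":0,"dp":[0,0,0.05],"twist":1},{"fingers":0,"dp":[0,0,0],"twist":0}]' >/dev/null;python3 q.py; python3 dots.py wrist
```

```text
t 17.9833 tcp [477.374 -41.648 124.622] th 115.71299260956155 F [0.996 0.495 5.971] M [ 0.099 -0.179  0.27 ] w 10.11844362193046 g 60.95950484275818 j1,6 [-0.087  1.035]
wrist px [253.8 263.7] 226 P [477.  -41.3] ax 100.87877335933995 26.980705417644042 2889
wrist px [502.6 288.4] 226 P [588.4  -2.5] ax 175.58381075705037 176.10881900683768 861
```

```bash
python3 -m pendant '[{"fingers":0.5,"dp":[0,0,0],"twist":0},{"fingers":0.5,"dp":[0,0,0],"twist":0},{"fingers":0.5,"dp":[0,0,-14],"twist":0},{"fingers":0.5,"dp":[0,0,-14],"twist":-6.75},{"fingers":0.5,"dp":[0,0,-14],"twist":-6.75},{"fingers":0.5,"dp":[0,0,0],"twist":-6.75},{"fingers":0.5,"dp":[0,0,0],"twist":-6.75},{"fingers":0.5,"dp":[0,0,0],"twist":-6.75},{"fingers":0.5,"dp":[0,0,0],"twist":-6.75},{"fingers":0.5,"dp":[0,0,0],"twist":-6.75}]' >/dev/null;python3 -m pendant '[{"fingers":0.5,"dp":[0,0,0],"twist":-6.75},{"fingers":0.5,"dp":[0,0,0],"twist":-6.75},{"fingers":0.5,"dp":[0,0,0],"twist":-6.75},{"fingers":0.5,"dp":[0,0,0],"twist":-6.75},{"fingers":0.5,"dp":[0,0,0],"twist":-6.75},{"fingers":0.5,"dp":[0,0,0],"twist":-6.75},{"fingers":0.5,"dp":[0,0,0],"twist":0}]'>/dev/null;python3 -m pendant '[{"fingers":0.5,"dp":[-24.3,-1.9,0],"twist":0},{"fingers":0.5,"dp":[-24.3,-1.9,0],"twist":0},{"fingers":0.5,"dp":[-24.3,-1.9,0],"twist":0},{"fingers":0.5,"dp":[-24.3,-1.9,0],"twist":0},{"fingers":0.5,"dp":[-24.3,-1.9,0],"twist":0},{"fingers":0.5,"dp":[0,0,0],"twist":0},{"fingers":0.5,"dp":[0,0,0],"twist":0},{"fingers":0.5,"dp":[0,0,0],"twist":0}]'>/dev/null; python3 q.py; python3 look.py w5
```

```text
t 20.1167 tcp [590.466  -2.396 165.036] th -156.7212824122046 F [ 0.074 -0.357  0.275] M [-0.013  0.057  0.042] w 42.39576619960908 g 0.0 j1,6 [-0.004 -0.41 ]
t 20.1167 tcp [590.5  -2.4 165. ] theta -156.7212824122046 j [-0.   0.4 -0.1  1.  -0.  -0.4] w 42.39576619960908
pt 0.82 [ 631.7 -116.8  112.6]
pt 0.58 [593.2  -5.9 109.5]
sil 0.76 2962 px 60.50810263335584 206.1080351114112 W [ 621.8 -110.3] rect [ 619.1 -109.4] [42.4 33.9] axis 66.65177777806825
sil 0.73 2189 px 267.7756966651439 13.28369118318867 W [483.5 -40.5] rect [485.1 -38.7] [15.8 42.7] axis 114.70618404330186
sil 0.66 1638 px 252.88522588522588 220.16727716727718 W [586.   -4.5] rect [588.  -5.] [45.3 19.7] axis 23.588027199421845
sil 0.65 1774 px 35.67587373167982 12.418827508455468 W [ 527.8 -144.8] rect [ 528.6 -142.6] [14.  36.8] axis 119.62708707498042
```

View pics/w5.png

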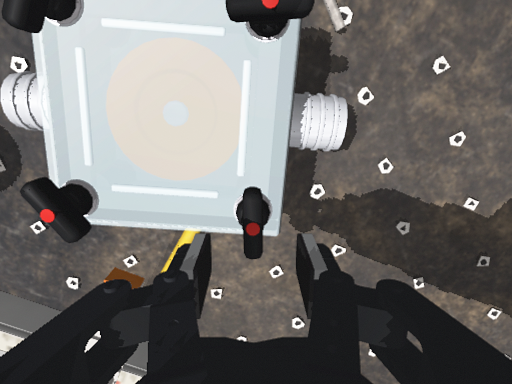

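```bash
python3 -m pendant '[{"fingers":0.5,"dp":[-1.8,-0.2,13],"twist":0},{"fingers":0.5,"dp":[0,0,13],"twist":0},{"fingers":0.4,"dp":[0,0,13],"twist":0},{"fingers":0.3,"dp":[0,0,0],"twist":0},{"fingers":0.3,"dp":[0,0,0],"twist":0},{"fingers":0,"dp":[0,0,0],"twist":0},{"fingers":0,"dp":[0,0,0],"twist":0},{"fingers":0,"dp":[0,0,0],"twist":0},{"fingers":0,"dp":[0,0,0],"twist":0}]' >/dev/null; python3 q.py
python3 -m pendant '[{"fingers":0,"dp":[0,0,0.36],"twist":6.4},{"fingers":0,"dp":[0,0,0.36],"twist":6.4},{"fingers":0,"dp":[0,0,0.36],"twist":6.4},{"fingers":0,"dp":[0,0,0.2],"twist":4},{"fingers":0,"dp":[0,0,0.05],"twist":1},{"fingers":0,"dp":[0,0,0.05],"twist":1},{"fingers":0,"dp":[0,0,0],"twist":0},{"fingers":0,"dp":[0,0,0],"twist":0}]' >/dev/null;python3 q.py;  python3 dots.py wrist
```

```text
t 21.0167 tcp [593.451  -1.657 127.844] th -156.62254183874052 F [-2.567  0.973  3.441] M [0.097 0.495 0.185] w 10.027945830973291 g 60.80670118331909 j1,6 [-0.003 -0.411]
t 21.6833 tcp [593.659  -2.572 126.607] th 178.16835324712554 F [-2.552 -2.155  5.862] M [-0.476  0.547  0.248] w 9.81061869231294 g 60.9335857629776 j1,6 [-0.003  0.029]
wrist px [252.9 253.6] 204 P [588.8  -2.8] ax 177.19222494663302 176.7431756020953 2618
wrist px [ 32.9 330.9] 183 P [ 628.2 -114.3] ax 171.9728631849745 169.31103777428896 2779
```

```bash
python3 -m pendant '[{"fingers":0,"dp":[0,0,0.4],"twist":6},{"fingers":0,"dp":[0,0,0.2],"twist":4},{"fingers":0,"dp":[0,0,0.05],"twist":1},{"fingers":0,"dp":[0,0,0.05],"twist":1},{"fingers":0,"dp":[0,0,0],"twist":0}]' >/dev/null;python3 q.py
```

```text
t 22.15 tcp [593.599  -3.045 125.988] th 166.12643529396124 F [-2.46  -2.203  5.656] M [-0.705  0.535  0.319] w 10.300997055204562 g 61.02837324142456 j1,6 [-0.004  0.239]
```

```bash
python3 -m pendant '[{"fingers":0.5,"dp":[0,0,0],"twist":0},{"fingers":0.5,"dp":[0,0,0],"twist":0},{"fingers":0.5,"dp":[0,0,-14],"twist":0},{"fingers":0.5,"dp":[0,0,-14],"twist":-5.7},{"fingers":0.5,"dp":[0,0,-12],"twist":-5.8},{"fingers":0.5,"dp":[0,0,0],"twist":0}]' >/dev/null;python3 -m pendant '[{"fingers":0.5,"dp":[11.7,-25.9,0],"twist":0},{"fingers":0.5,"dp":[11.7,-25.9,0],"twist":0},{"fingers":0.5,"dp":[11.7,-25.9,0],"twist":0},{"fingers":0.5,"dp":[11.7,-25.9,0],"twist":0},{"fingers":0.5,"dp":[11.7,-25.9,0],"twist":0},{"fingers":0.5,"dp":[11.7,-25.9,0],"twist":0},{"fingers":0.5,"dp":[0,0,0],"twist":0},{"fingers":0.5,"dp":[0,0,0],"twist":0},{"fingers":0.5,"dp":[0,0,0],"twist":0}]'>/dev/null; python3 q.py; python3 look.py;python3 dots.py wrist
```

```text
t 23.4 tcp [ 517.096 -153.946  164.319] th 177.56047532050397 F [ 0.456  1.493 -0.36 ] M [ 0.022 -0.006 -0.011] w 42.97706427442558 g 0.0 j1,6 [-0.29  -0.247]
t 23.4 tcp [ 517.1 -153.9  164.3] theta 177.56047532050397 j [-0.3  0.3 -0.3  1.   0.  -0.2] w 42.97706427442558
pt 0.9 [ 519.7 -156.4  113.5]
pt 0.83 [479.9 -44.9 118.5]
pt 0.72 [595.2  -2.7 111. ]
pt 0.17 [555.8 -76.2  70.7]
sil 0.9 2232 px 475.20206093189967 304.51881720430106 W [576.  -14.8] rect [575.5 -13.6] [48.5 31.1] axis 37.417040768314536
sil 0.67 1648 px 251.10618932038835 220.60194174757282 W [ 512.3 -155.1] rect [ 513.7 -155.2] [19.8 45.4] axis 177.72655318851093
sil 0.6 2735 px 442.3539305301645 147.9290676416819 W [474.2 -48.9] rect [471.5 -48.6] [24.8 46.5] axis 105.13355412977202
wrist px [453.3 153.5] 183 P [477.1 -43.3] ax 107.27659977478035 109.66242984639683 1956
wrist px [249.5 228.5] 147 P [ 516.3 -155.5] ax 172.16070482993766 173.36200774225975 599
wrist px [486.8 322.2] 124 P [587.6  -6.4] ax 177.3964701352679 3.4444459881471508 1279
```

```bash
python3 -m pendant '[{"fingers":0.5,"dp":[0.3,-1.5,13],"twist":0},{"fingers":0.5,"dp":[0,0,13],"twist":0},{"fingers":0.4,"dp":[0,0,12.5],"twist":0},{"fingers":0.3,"dp":[0,0,0],"twist":0},{"fingers":0.3,"dp":[0,0,0],"twist":0},{"fingers":0,"dp":[0,0,0],"twist":0},{"fingers":0,"dp":[0,0,0],"twist":0},{"fingers":0,"dp":[0,0,0],"twist":0},{"fingers":0,"dp":[0,0,0],"twist":0}]' >/dev/null; python3 q.py
python3 -m pendant '[{"fingers":0,"dp":[0,0,0.36],"twist":6.4},{"fingers":0,"dp":[0,0,0.36],"twist":6.4},{"fingers":0,"dp":[0,0,0.36],"twist":6.4},{"fingers":0,"dp":[0,0,0.2],"twist":4},{"fingers":0,"dp":[0,0,0.05],"twist":1},{"fingers":0,"dp":[0,0,0.05],"twist":1},{"fingers":0,"dp":[0,0,0],"twist":0},{"fingers":0,"dp":[0,0,0],"twist":0}]' >/dev/null;python3 q.py
```

```text
t 24.35 tcp [ 517.221 -155.459  127.043] th 177.68346499121427 F [0.816 1.694 2.6  ] M [0.25  0.035 0.047] w 9.915187657536658 g 60.0789338350296 j1,6 [-0.292 -0.252]
t 25.0167 tcp [ 517.225 -155.521  125.685] th 152.53812263987962 F [-0.718  0.725  4.969] M [0.44  0.026 0.281] w 10.170393008808343 g 60.679208636283875 j1,6 [-0.292  0.187]
```

```bash
python3 -m pendant '[{"fingers":0,"dp":[0,0,0.4],"twist":6},{"fingers":0,"dp":[0,0,0.2],"twist":4},{"fingers":0,"dp":[0,0,0.05],"twist":1},{"fingers":0,"dp":[0,0,0.05],"twist":1},{"fingers":0,"dp":[0,0,0],"twist":0}]' >/dev/null;python3 q.py
```

```text
t 25.4333 tcp [ 517.18  -155.511  125.015] th 140.5097133051204 F [-1.305  2.249  5.946] M [0.479 0.066 0.305] w 10.737315199641198 g 60.71520745754242 j1,6 [-0.292  0.397]
```

```bash
python3 -m pendant '[{"fingers":0.5,"dp":[0,0,0],"twist":0},{"fingers":0.5,"dp":[0,0,0],"twist":0},{"fingers":0.5,"dp":[0,0,-14],"twist":0},{"fingers":0.5,"dp":[0,0,-14],"twist":-6.9},{"fingers":0.5,"dp":[0,0,-12],"twist":-6.9},{"fingers":0.5,"dp":[0,0,0],"twist":-6.9},{"fingers":0.5,"dp":[0,0,0],"twist":-6.9},{"fingers":0.5,"dp":[0,0,0],"twist":-6.9},{"fingers":0.5,"dp":[0,0,0],"twist":-6.9},{"fingers":0.5,"dp":[0,0,0],"twist":-6.9}]' >/dev/null;python3 -m pendant '[{"fingers":0.5,"dp":[0,0,0],"twist":-6.9},{"fingers":0.5,"dp":[0,0,0],"twist":-6.9},{"fingers":0.5,"dp":[0,0,0],"twist":-6.9},{"fingers":0.5,"dp":[0,0,0],"twist":-6.9},{"fingers":0.5,"dp":[0,0,0],"twist":-6.9},{"fingers":0.5,"dp":[0,0,0],"twist":-6.9},{"fingers":0.5,"dp":[0,0,0],"twist":-6.9},{"fingers":0.5,"dp":[0,0,0],"twist":0}]'>/dev/null;python3 -m pendant '[{"fingers":0.5,"dp":[-23.5,-18.5,0],"twist":0},{"fingers":0.5,"dp":[-23.5,-18.5,0],"twist":0},{"fingers":0.5,"dp":[-23.5,-18.5,0],"twist":0},{"fingers":0.5,"dp":[-23.5,-18.5,0],"twist":0},{"fingers":0.5,"dp":[0,0,0],"twist":0},{"fingers":0.5,"dp":[0,0,0],"twist":0},{"fingers":0.5,"dp":[0,0,0],"twist":0}]'>/dev/null; python3 q.py; python3 look.py;python3 dots.py wrist
```

```text
t 27.5167 tcp [ 628.906 -117.07   163.38 ] th -123.03067157071168 F [-0.053  0.293  0.305] M [-0.022  0.041  0.078] w 42.60359644091621 g 0.0 j1,6 [-0.184 -1.178]
t 27.5167 tcp [ 628.9 -117.1  163.4] theta -123.03067157071168 j [-0.2  0.5 -0.   1.1 -0.  -1.2] w 42.60359644091621
pt 0.83 [ 518.6 -154.8  109.9]
pt 0.73 [ 629.9 -114.9  114.8]
sil 0.89 1664 px 252.43990384615384 223.46935096153845 W [ 627.3 -120. ] rect [ 626.8 -118. ] [45.4 19.6] axis 57.78264981176493
sil 0.71 48062 px 367.2212558778245 168.33302817194456 W [ 556.5 -111. ] rect [ 563.2 -104.9] [133.2 183.6] axis 118.73675632327422
sil 0.69 2670 px 388.55917602996254 61.09550561797753 W [ 521.8 -156.2] rect [ 520.9 -154.9] [19.6 44.8] axis 145.4355318354611
sil 0.66 584 px 502.12157534246575 184.59417808219177 W [496.7 -63. ] rect [497.8 -62.6] [20.7 11.6] axis 75.05989328761156
wrist px [396.7  58.3] 244 P [ 518.3 -155.8] ax 167.90930134619632 169.9393103396173 1819
wrist px [251.6 232. ] 154 P [ 629.8 -116.9] ax 58.87242354730478 58.42814128294239 610
```

```bash
python3 -m pendant '[{"fingers":0.5,"dp":[-1.2,-0.8,13],"twist":0},{"fingers":0.5,"dp":[0,0,13],"twist":0},{"fingers":0.4,"dp":[0,0,12],"twist":0},{"fingers":0.3,"dp":[0,0,0],"twist":0},{"fingers":0.3,"dp":[0,0,0],"twist":0},{"fingers":0,"dp":[0,0,0],"twist":0},{"fingers":0,"dp":[0,0,0],"twist":0},{"fingers":0,"dp":[0,0,0],"twist":0},{"fingers":0,"dp":[0,0,0],"twist":0}]' >/dev/null; python3 q.py
python3 -m pendant '[{"fingers":0,"dp":[0,0,0.36],"twist":6.4},{"fingers":0,"dp":[0,0,0.36],"twist":6.4},{"fingers":0,"dp":[0,0,0.36],"twist":6.4},{"fingers":0,"dp":[0,0,0.2],"twist":4},{"fingers":0,"dp":[0,0,0.05],"twist":1},{"fingers":0,"dp":[0,0,0.05],"twist":1},{"fingers":0,"dp":[0,0,0],"twist":0},{"fingers":0,"dp":[0,0,0],"twist":0}]' >/dev/null;python3 q.py
```

```text
t 28.4667 tcp [ 630.657 -116.286  127.237] th -122.91534014044183 F [-4.754  1.584  6.429] M [0.188 0.894 0.285] w 10.273768748818611 g 60.062565207481384 j1,6 [-0.182 -1.179]
t 29.1333 tcp [ 630.537 -116.254  125.845] th -148.11603408237121 F [-5.238  0.968  6.131] M [0.166 0.942 0.225] w 10.096211753667765 g 60.115951895713806 j1,6 [-0.182 -0.739]
```

```bash
python3 -m pendant '[{"fingers":0,"dp":[0,0,0.4],"twist":6},{"fingers":0,"dp":[0,0,0.2],"twist":4},{"fingers":0,"dp":[0,0,0.05],"twist":1},{"fingers":0,"dp":[0,0,0.05],"twist":1},{"fingers":0,"dp":[0,0,0],"twist":0}]' >/dev/null;python3 q.py
```

```text
t 29.55 tcp [ 630.51  -116.236  125.353] th -160.13554378562498 F [-5.013  1.106  7.489] M [0.127 1.084 0.321] w 10.088200287811304 g 60.289528369903564 j1,6 [-0.182 -0.529]
```

```bash
python3 -m pendant '[{"fingers":0.5,"dp":[0,0,0],"twist":0},{"fingers":0.5,"dp":[0,0,0],"twist":0},{"fingers":0.5,"dp":[0,0,-14],"twist":0},{"fingers":0.5,"dp":[0,0,-14],"twist":7},{"fingers":0.5,"dp":[0,0,-12],"twist":7},{"fingers":0.5,"dp":[0,0,0],"twist":7},{"fingers":0.5,"dp":[0,0,0],"twist":7},{"fingers":0.5,"dp":[0,0,0],"twist":7},{"fingers":0.5,"dp":[0,0,0],"twist":7},{"fingers":0.5,"dp":[0,0,0],"twist":7}]' >/dev/null;python3 -m pendant '[{"fingers":0.5,"dp":[0,0,0],"twist":7},{"fingers":0.5,"dp":[0,0,0],"twist":7},{"fingers":0.5,"dp":[0,0,0],"twist":7},{"fingers":0.5,"dp":[0,0,0],"twist":7},{"fingers":0.5,"dp":[0,0,0],"twist":7.1},{"fingers":0.5,"dp":[0,0,0],"twist":0}]'>/dev/null;python3 -m pendant '[{"fingers":0.5,"dp":[22.3,-17.6,0],"twist":0},{"fingers":0.5,"dp":[22.3,-17.6,0],"twist":0},{"fingers":0.5,"dp":[22.3,-17.6,0],"twist":0},{"fingers":0.5,"dp":[22.3,-17.6,0],"twist":0},{"fingers":0.5,"dp":[22.3,-17.6,0],"twist":0},{"fingers":0.5,"dp":[22.3,-17.6,0],"twist":0},{"fingers":0.5,"dp":[0,0,0],"twist":0},{"fingers":0.5,"dp":[0,0,0],"twist":0},{"fingers":0.5,"dp":[0,0,0],"twist":0}]'>/dev/null; python3 q.py; python3 look.py;python3 dots.py wrist
```

```text
t 31.6333 tcp [479.228 -41.996 164.625] th 115.86719941570472 F [-1.081 -0.287  0.391] M [ 0.021 -0.054 -0.028] w 42.830185993392384 g 0.0 j1,6 [-0.087  1.032]
t 31.6333 tcp [479.2 -42.  164.6] theta 115.86719941570472 j [-0.1  0.2 -0.4  0.9 -0.   1. ] w 42.830185993392384
pt 0.94 [478.5 -39.7 117.5]
pt 0.7 [594.8  -7.  109.4]
sil 0.75 1814 px 435.4691289966924 238.045203969129 W [580.1  -0.9] rect [582.6  -2.9] [19.7 51.7] axis 168.4042546413079
sil 0.71 594 px 379.037037037037 372.05218855218857 W [ 604.  -101.3] rect [ 604.  -102.7] [15.5 32. ] axis 155.2518126578799
sil 0.7 1701 px 251.04644326866548 219.42151675485007 W [475.6 -38.1] rect [476.2 -39.5] [19.8 45.4] axis 116.00468393102429
sil 0.49 1293 px 469.55761794276873 287.5862335653519 W [619.5 -19.7] rect [619.5 -19.8] [10.2 64.8] axis 172.777216536044
wrist px [250.5 227. ] 156 P [476.9 -41.5] ax 115.30767838662754 115.04684096888896 511
wrist px [447.4 246.7] 153 P [587.4  -2.4] ax 165.23465190862566 166.96187702809266 616
```

```bash
python3 -m pendant '[{"fingers":0.5,"dp":[1,-1.4,13],"twist":0},{"fingers":0.5,"dp":[0,0,13],"twist":0},{"fingers":0.4,"dp":[0,0,12.5],"twist":0},{"fingers":0.3,"dp":[0,0,0],"twist":0},{"fingers":0.3,"dp":[0,0,0],"twist":0},{"fingers":0,"dp":[0,0,0],"twist":0},{"fingers":0,"dp":[0,0,0],"twist":0},{"fingers":0,"dp":[0,0,0],"twist":0},{"fingers":0,"dp":[0,0,0],"twist":0}]' >/dev/null; python3 q.py
python3 -m pendant '[{"fingers":0,"dp":[0,0,0.36],"twist":6.4},{"fingers":0,"dp":[0,0,0.36],"twist":6.4},{"fingers":0,"dp":[0,0,0.36],"twist":6.4},{"fingers":0,"dp":[0,0,0.2],"twist":4},{"fingers":0,"dp":[0,0,0.05],"twist":1},{"fingers":0,"dp":[0,0,0.05],"twist":1},{"fingers":0,"dp":[0,0,0],"twist":0},{"fingers":0,"dp":[0,0,0],"twist":0}]' >/dev/null;python3 q.py
```

```text
t 32.5833 tcp [477.238 -41.545 126.338] th 115.7819572724084 F [2.103 0.763 0.415] M [ 0.014 -0.228  0.133] w 10.066824894675324 g 60.196999311447144 j1,6 [-0.087  1.034]
t 33.25 tcp [477.454 -41.46  124.941] th 90.62575238959401 F [2.471 1.443 2.596] M [ 0.24  -0.647  0.266] w 10.230636742128816 g 60.65013885498047 j1,6 [-0.087  1.473]
```

```bash
python3 -m pendant '[{"fingers":0,"dp":[0,0,0.4],"twist":6},{"fingers":0,"dp":[0,0,0.2],"twist":4},{"fingers":0,"dp":[0,0,0.05],"twist":1},{"fingers":0,"dp":[0,0,0.05],"twist":1},{"fingers":0,"dp":[0,0,0],"twist":0}]' >/dev/null;python3 q.py
```

```text
t 33.6667 tcp [477.526 -41.469 124.33 ] th 78.62773486071266 F [3.473 0.759 4.956] M [ 0.333 -0.745  0.295] w 9.789622012953323 g 60.97478628158569 j1,6 [-0.087  1.682]
```

```bash
python3 -m pendant '[{"fingers":0.5,"dp":[0,0,0],"twist":0},{"fingers":0.5,"dp":[0,0,0],"twist":0},{"fingers":0.5,"dp":[0,0,-14],"twist":0},{"fingers":0.5,"dp":[0,0,-14],"twist":-6.7},{"fingers":0.5,"dp":[0,0,-12],"twist":-6.7},{"fingers":0.5,"dp":[0,0,0],"twist":-6.7},{"fingers":0.5,"dp":[0,0,0],"twist":-6.7},{"fingers":0.5,"dp":[0,0,0],"twist":-6.7},{"fingers":0.5,"dp":[0,0,0],"twist":-6.7},{"fingers":0.5,"dp":[0,0,0],"twist":-6.7}]' >/dev/null;python3 -m pendant '[{"fingers":0.5,"dp":[0,0,0],"twist":-6.7},{"fingers":0.5,"dp":[0,0,0],"twist":-6.7},{"fingers":0.5,"dp":[0,0,0],"twist":-6.7},{"fingers":0.5,"dp":[0,0,0],"twist":-6.7},{"fingers":0.5,"dp":[0,0,0],"twist":-6.7},{"fingers":0.5,"dp":[0,0,0],"twist":-7.1},{"fingers":0.5,"dp":[0,0,0],"twist":0}]'>/dev/null;python3 -m pendant '[{"fingers":0.5,"dp":[-20.5,13.1,0],"twist":0},{"fingers":0.5,"dp":[-20.5,13.1,0],"twist":0},{"fingers":0.5,"dp":[-20.5,13.1,0],"twist":0},{"fingers":0.5,"dp":[-20.5,13.1,0],"twist":0},{"fingers":0.5,"dp":[-20.5,13.1,0],"twist":0},{"fingers":0.5,"dp":[0,0,0],"twist":0},{"fingers":0.5,"dp":[0,0,0],"twist":0},{"fingers":0.5,"dp":[0,0,0],"twist":0}]'>/dev/null; python3 q.py; python3 look.py;python3 dots.py wrist
```

```text
t 35.75 tcp [589.693  -2.843 162.483] th 165.96829100532722 F [ 0.547 -0.574 -0.114] M [-0.025 -0.022  0.006] w 42.49188701740114 g 0.0 j1,6 [-0.005  0.24 ]
t 35.75 tcp [589.7  -2.8 162.5] theta 165.96829100532722 j [-0.   0.4 -0.1  1.  -0.   0.2] w 42.49188701740114
pt 0.89 [593.3  -4.9 110.4]
pt 0.78 [477.8 -43.5 117.9]
sil 0.88 2747 px 131.59919912631963 49.02803057881325 W [480.8 -38. ] rect [481.8 -39.5] [44.8 18.8] axis 75.29888855284193
sil 0.69 466 px 6.856223175965665 164.8154506437768 W [ 519.2 -125. ] rect [ 519.9 -124.3] [ 9.1 19.7] axis 151.2179420347831
sil 0.66 1705 px 254.5325513196481 221.8 W [585.   -1.2] rect [586.5  -3.1] [20.4 45. ] axis 166.6821642650145
sil 0.63 1694 px 254.5159386068477 222.34238488783944 W [585.4  -1.3] rect [586.9  -1.7] [19. 45.] axis 166.66068246015297
sil 0.41 59 px 88.44067796610169 289.1694915254237 W [ 603.2 -112. ] rect [ 603.3 -112.4] [ 2.5 12.6] axis 112.93161007388295
wrist px [122.8  43.3] 249 P [478.1 -40.9] ax 73.1024817482656 69.66724316908193 1029
wrist px [254.5 229.5] 145 P [589.1  -2.3] ax 164.96514574470055 164.93621690483855 575
wrist px [ 12.3 329.3] 733 P [ 618.4 -169.7] ax 155.61654007717948 16.083727139240548 744
```

```bash
python3 -m pendant '[{"fingers":0.5,"dp":[-2.3,0.9,13],"twist":0},{"fingers":0.5,"dp":[0,0,13],"twist":0},{"fingers":0.4,"dp":[0,0,12],"twist":0},{"fingers":0.3,"dp":[0,0,0],"twist":0},{"fingers":0.3,"dp":[0,0,0],"twist":0},{"fingers":0,"dp":[0,0,0],"twist":0},{"fingers":0,"dp":[0,0,0],"twist":0},{"fingers":0,"dp":[0,0,0],"twist":0},{"fingers":0,"dp":[0,0,0],"twist":0}]' >/dev/null; python3 q.py
python3 -m pendant '[{"fingers":0,"dp":[0,0,0.2],"twist":4},{"fingers":0,"dp":[0,0,0.05],"twist":1},{"fingers":0,"dp":[0,0,0.05],"twist":1},{"fingers":0,"dp":[0,0,0],"twist":0},{"fingers":0,"dp":[0,0,0],"twist":0}]' >/dev/null;python3 q.py
```

```text
t 36.7 tcp [593.903  -2.929 126.535] th 166.06054213913197 F [-3.262 -3.103  4.684] M [-0.638  0.507  0.248] w 9.586576099146 g 60.96512496471405 j1,6 [-0.004  0.239]
t 37.1167 tcp [593.858  -3.182 126.36 ] th 160.05807265429016 F [-3.257 -4.476  6.196] M [-0.736  0.597  0.332] w 10.234148616789232 g 61.153857707977295 j1,6 [-0.004  0.344]
```

```bash
python3 -m pendant '[{"fingers":0,"dp":[0,0,0.3],"twist":5},{"fingers":0,"dp":[0,0,0.1],"twist":2},{"fingers":0,"dp":[0,0,0.05],"twist":1},{"fingers":0,"dp":[0,0,0],"twist":0},{"fingers":0,"dp":[0,0,0],"twist":0}]' >/dev/null;python3 q.py;python3 -m pendant '[{"fingers":0,"dp":[0,0,0],"twist":0}]' >/dev/null;python3 q.py
```

```text
t 37.5333 tcp [593.756  -3.492 126.092] th 152.0576588095903 F [-3.538 -4.817  6.943] M [-0.942  0.735  0.393] w 10.16880031384423 g 61.39922082424164 j1,6 [-0.005  0.483]
t 37.6167 tcp [593.746  -3.496 126.104] th 152.05611881453214 F [-3.345 -4.656  7.779] M [-0.923  0.773  0.38 ] w 9.910299569775187 g 61.39958739280701 j1,6 [-0.005  0.483]
```

```bash
python3 -m pendant '[{"fingers":0,"dp":[0,0,0.2],"twist":4},{"fingers":0,"dp":[0,0,0.1],"twist":1},{"fingers":0,"dp":[0,0,0.05],"twist":1},{"fingers":0,"dp":[0,0,0],"twist":0},{"fingers":0,"dp":[0,0,0],"twist":0}]' >/dev/null;python3 q.py
```

```text
t 38.0333 tcp [593.653  -3.692 125.974] th 146.0588477054204 F [-4.045 -5.328  8.595] M [-1.107  0.879  0.466] w 9.938054470937981 g 61.65240705013275 j1,6 [-0.005  0.588]
```

```bash
python3 -m pendant '[{"fingers":0.5,"dp":[0,0,0],"twist":0},{"fingers":0.5,"dp":[0,0,0],"twist":0},{"fingers":0.5,"dp":[0,0,-14],"twist":0},{"fingers":0.5,"dp":[0,0,-14],"twist":5.5},{"fingers":0.5,"dp":[0,0,-12],"twist":0},{"fingers":0.5,"dp":[0,0,0],"twist":0}]' >/dev/null;python3 -m pendant '[{"fingers":0.5,"dp":[-6.3,-27.6,0],"twist":0},{"fingers":0.5,"dp":[-6.3,-27.6,0],"twist":0},{"fingers":0.5,"dp":[-6.3,-27.6,0],"twist":0},{"fingers":0.5,"dp":[-6.3,-27.6,0],"twist":0},{"fingers":0.5,"dp":[-6.3,-27.6,0],"twist":0},{"fingers":0.5,"dp":[-6.3,-27.6,0],"twist":0},{"fingers":0.5,"dp":[0,0,0],"twist":0},{"fingers":0.5,"dp":[0,0,0],"twist":0},{"fingers":0.5,"dp":[0,0,0],"twist":0}]'>/dev/null; python3 q.py;python3 dots.py wrist
```

```text
t 39.2833 tcp [ 518.083 -153.845  163.962] th 140.55585097716818 F [0.543 0.692 0.073] M [-0.012 -0.059 -0.003] w 42.84768229071875 g 0.0 j1,6 [-0.289  0.399]
wrist px [375.1  37.4] 232 P [477.2 -43.5] ax 83.15127096085783 83.58872403492336 1473
wrist px [250.1 228.4] 155 P [ 515.8 -154.7] ax 124.17095406055284 123.39871709222257 946
```

```bash
python3 -m pendant '[{"fingers":0.5,"dp":[-0.2,-1.8,13],"twist":0},{"fingers":0.5,"dp":[0,0,13],"twist":0},{"fingers":0.4,"dp":[0,0,12.5],"twist":0},{"fingers":0.3,"dp":[0,0,0],"twist":0},{"fingers":0.3,"dp":[0,0,0],"twist":0},{"fingers":0,"dp":[0,0,0],"twist":0},{"fingers":0,"dp":[0,0,0],"twist":0},{"fingers":0,"dp":[0,0,0],"twist":0},{"fingers":0,"dp":[0,0,0],"twist":0}]' >/dev/null; python3 q.py
python3 -m pendant '[{"fingers":0,"dp":[0,0,0.2],"twist":4},{"fingers":0,"dp":[0,0,0.2],"twist":4},{"fingers":0,"dp":[0,0,0.05],"twist":1},{"fingers":0,"dp":[0,0,0.05],"twist":1},{"fingers":0,"dp":[0,0,0],"twist":0},{"fingers":0,"dp":[0,0,0],"twist":0}]' >/dev/null;python3 q.py
```

```text
t 40.0833 tcp [ 517.397 -155.528  126.675] th 140.59528702636058 F [-1.117  1.251  1.177] M [0.228 0.074 0.217] w 10.061512260433458 g 60.411014556884766 j1,6 [-0.292  0.395]
t 40.5833 tcp [ 517.394 -155.589  126.164] th 130.62780020712 F [-1.316  1.693  6.295] M [0.397 0.22  0.265] w 10.10241896874365 g 60.91819524765015 j1,6 [-0.293  0.569]
```

```bash
python3 -m pendant '[{"fingers":0,"dp":[0,0,0.3],"twist":5},{"fingers":0,"dp":[0,0,0.1],"twist":2},{"fingers":0,"dp":[0,0,0.05],"twist":1},{"fingers":0,"dp":[0,0,0],"twist":0},{"fingers":0,"dp":[0,0,0],"twist":0}]' >/dev/null;python3 q.py;python3 -m pendant '[{"fingers":0,"dp":[0,0,0],"twist":0}]' >/dev/null;python3 q.py
```

```text
t 41.0 tcp [ 517.4   -155.607  125.864] th 122.63240472721907 F [-0.498  2.052  6.232] M [0.461 0.218 0.323] w 10.13849906231551 g 61.04626178741455 j1,6 [-0.293  0.709]
t 41.0833 tcp [ 517.416 -155.607  125.872] th 122.63237391062827 F [-0.914  1.856  7.   ] M [0.376 0.152 0.248] w 9.913250131448237 g 61.04644775390625 j1,6 [-0.293  0.709]
```

```bash
python3 -m pendant '[{"fingers":0,"dp":[0,0,0.3],"twist":5},{"fingers":0,"dp":[0,0,0.1],"twist":2},{"fingers":0,"dp":[0,0,0.05],"twist":1},{"fingers":0,"dp":[0,0,0],"twist":0},{"fingers":0,"dp":[0,0,0],"twist":0}]' >/dev/null;python3 q.py;python3 -m pendant '[{"fingers":0,"dp":[0,0,0],"twist":0}]' >/dev/null;python3 q.py
```

```text
t 41.5 tcp [ 517.366 -155.644  125.601] th 114.6385674206364 F [-2.008  2.105  7.918] M [0.386 0.311 0.357] w 10.085446221176944 g 61.25202655792236 j1,6 [-0.293  0.848]
t 41.5833 tcp [ 517.369 -155.66   125.614] th 114.64234178374734 F [-1.553  1.735  7.862] M [0.466 0.31  0.316] w 10.04607275489853 g 61.25233054161072 j1,6 [-0.293  0.848]
```

```bash
python3 -m pendant '[{"fingers":0,"dp":[0,0,0.3],"twist":5},{"fingers":0,"dp":[0,0,0.1],"twist":2},{"fingers":0,"dp":[0,0,0.05],"twist":1},{"fingers":0,"dp":[0,0,0],"twist":0},{"fingers":0,"dp":[0,0,0],"twist":0}]' >/dev/null;python3 q.py;python3 -m pendant '[{"fingers":0,"dp":[0,0,0],"twist":0}]' >/dev/null;python3 q.py
```

```text
t 42.0 tcp [ 517.376 -155.678  125.412] th 106.64946302467595 F [-2.529  2.414  9.602] M [0.417 0.436 0.456] w 10.386291191293322 g 61.511045694351196 j1,6 [-0.293  0.988]
t 42.0833 tcp [ 517.367 -155.684  125.398] th 106.65178447385637 F [-2.495  2.54   8.853] M [0.411 0.408 0.403] w 9.810801993947868 g 61.51153564453125 j1,6 [-0.293  0.988]
```

```bash
python3 -m pendant '[{"fingers":0.5,"dp":[0,0,0],"twist":0},{"fingers":0.5,"dp":[0,0,0],"twist":0},{"fingers":0.5,"dp":[0,0,-14],"twist":0},{"fingers":0.5,"dp":[0,0,-14],"twist":-7.15},{"fingers":0.5,"dp":[0,0,-12],"twist":-7.15},{"fingers":0.5,"dp":[0,0,0],"twist":-7.15},{"fingers":0.5,"dp":[0,0,0],"twist":-7.15},{"fingers":0.5,"dp":[0,0,0],"twist":-7.15},{"fingers":0.5,"dp":[0,0,0],"twist":-7.15},{"fingers":0.5,"dp":[0,0,0],"twist":-7.15}]' >/dev/null;python3 -m pendant '[{"fingers":0.5,"dp":[0,0,0],"twist":-7.15},{"fingers":0.5,"dp":[0,0,0],"twist":-7.15},{"fingers":0.5,"dp":[0,0,0],"twist":-7.15},{"fingers":0.5,"dp":[0,0,0],"twist":-7.15},{"fingers":0.5,"dp":[0,0,0],"twist":-7.15},{"fingers":0.5,"dp":[0,0,0],"twist":-7.15},{"fingers":0.5,"dp":[0,0,0],"twist":0}]'>/dev/null;python3 -m pendant '[{"fingers":0.5,"dp":[-30,-0.3,0],"twist":0},{"fingers":0.5,"dp":[-30,-0.3,0],"twist":0},{"fingers":0.5,"dp":[-30,-0.3,0],"twist":0},{"fingers":0.5,"dp":[-30,-0.3,0],"twist":0},{"fingers":0.5,"dp":[0,0,0],"twist":0},{"fingers":0.5,"dp":[0,0,0],"twist":0},{"fingers":0.5,"dp":[0,0,0],"twist":0}]'>/dev/null; python3 q.py;python3 dots.py wrist
```

```text
t 44.0833 tcp [ 629.569 -116.811  163.236] th -160.5842346274347 F [ 0.073  1.257 -0.33 ] M [-0.016  0.012  0.01 ] w 43.09497227679292 g 0.0 j1,6 [-0.183 -0.522]
wrist px [255.    3.8] 140 P [ 519.6 -154.5] ax 110.63821176159276 112.89601072366484 722
wrist px [502.8   4.3] 159 P [481.  -43.9] ax 102.15944302056131 129.70700514231822 803
wrist px [254.1 229.6] 137 P [ 628.5 -116.7] ax 10.236748809008759 14.90926949242564 732
wrist px [456.4 230. ] 144 P [590.1  -6.2] ax 134.5303468612863 136.12088761251636 2741
```

```bash
python3 -m pendant '[{"fingers":0.5,"dp":[-0.6,0.5,13],"twist":0},{"fingers":0.5,"dp":[0,0,13],"twist":0},{"fingers":0.4,"dp":[0,0,12],"twist":0},{"fingers":0.3,"dp":[0,0,0],"twist":0},{"fingers":0.3,"dp":[0,0,0],"twist":0},{"fingers":0,"dp":[0,0,0],"twist":0},{"fingers":0,"dp":[0,0,0],"twist":0},{"fingers":0,"dp":[0,0,0],"twist":0},{"fingers":0,"dp":[0,0,0],"twist":0}]' >/dev/null; python3 q.py
python3 -m pendant '[{"fingers":0,"dp":[0,0,0.2],"twist":4},{"fingers":0,"dp":[0,0,0.2],"twist":4},{"fingers":0,"dp":[0,0,0.05],"twist":1},{"fingers":0,"dp":[0,0,0.05],"twist":1},{"fingers":0,"dp":[0,0,0],"twist":0}]' >/dev/null;python3 q.py;python3 -m pendant '[{"fingers":0,"dp":[0,0,0],"twist":0}]' >/dev/null;python3 q.py
```

```text
t 44.8833 tcp [ 630.54  -116.113  127.143] th -160.46709403449552 F [-3.778  0.434  5.894] M [0.12  0.714 0.274] w 9.848057379732404 g 61.25784158706665 j1,6 [-0.182 -0.523]
t 45.3 tcp [ 630.556 -116.098  126.882] th -170.48708948227807 F [-3.652  0.111  7.094] M [0.113 0.78  0.363] w 9.98220263399108 g 61.47727847099304 j1,6 [-0.182 -0.348]
t 45.3833 tcp [ 630.575 -116.1    126.894] th -170.46053958413574 F [-3.419  0.915  6.668] M [0.131 0.788 0.376] w 9.87672746644481 g 61.48934483528137 j1,6 [-0.182 -0.348]
```

```bash
python3 -m pendant '[{"fingers":0,"dp":[0,0,0.3],"twist":5},{"fingers":0,"dp":[0,0,0.1],"twist":2},{"fingers":0,"dp":[0,0,0.05],"twist":1},{"fingers":0,"dp":[0,0,0],"twist":0},{"fingers":0,"dp":[0,0,0],"twist":0}]' >/dev/null;python3 q.py;python3 -m pendant '[{"fingers":0,"dp":[0,0,0],"twist":0}]' >/dev/null;python3 q.py
```

```text
t 45.8 tcp [ 630.553 -116.077  126.701] th -178.44934982762166 F [-4.656  0.928  8.969] M [0.091 0.909 0.394] w 9.989185260045899 g 61.72234654426575 j1,6 [-0.182 -0.209]
t 45.8833 tcp [ 630.563 -116.068  126.683] th -178.44564072119704 F [-4.323  0.636  8.601] M [0.171 0.932 0.434] w 9.993603670129897 g 61.72258257865906 j1,6 [-0.182 -0.209]
```

```bash
python3 -m pendant '[{"fingers":0,"dp":[0,0,0.05],"twist":1},{"fingers":0,"dp":[0,0,0.05],"twist":1},{"fingers":0,"dp":[0,0,0],"twist":0},{"fingers":0,"dp":[0,0,0],"twist":0}]' >/dev/null;python3 q.py; python3 -m pendant '[{"fingers":0.5,"dp":[0,0,0],"twist":0},{"fingers":0.5,"dp":[0,0,0],"twist":0},{"fingers":0.5,"dp":[0,0,-14],"twist":0},{"fingers":0.5,"dp":[0,0,-14],"twist":-7.15},{"fingers":0.5,"dp":[0,0,-12],"twist":-7.15},{"fingers":0.5,"dp":[0,0,0],"twist":-7.15},{"fingers":0.5,"dp":[0,0,0],"twist":-7.15},{"fingers":0.5,"dp":[0,0,0],"twist":-7.15},{"fingers":0.5,"dp":[0,0,0],"twist":-7.15}]' >/dev/null;python3 -m pendant '[{"fingers":0.5,"dp":[0,0,0],"twist":-7.15},{"fingers":0.5,"dp":[0,0,0],"twist":-7.15},{"fingers":0.5,"dp":[0,0,0],"twist":-7.15},{"fingers":0.5,"dp":[0,0,0],"twist":-7.15},{"fingers":0.5,"dp":[0,0,0],"twist":-7.15},{"fingers":0.5,"dp":[0,0,0],"twist":0}]'>/dev/null;python3 -m pendant '[{"fingers":0.5,"dp":[-7,27.5,0],"twist":0},{"fingers":0.5,"dp":[-7,27.5,0],"twist":0},{"fingers":0.5,"dp":[-7,27.5,0],"twist":0},{"fingers":0.5,"dp":[-7,27.5,0],"twist":0},{"fingers":0.5,"dp":[-7,27.5,0],"twist":0},{"fingers":0.5,"dp":[-7,27.5,0],"twist":0},{"fingers":0.5,"dp":[0,0,0],"twist":0},{"fingers":0.5,"dp":[0,0,0],"twist":0},{"fingers":0.5,"dp":[0,0,0],"twist":0}]'>/dev/null; python3 q.py;python3 dots.py wrist
```

```text
t 46.2167 tcp [ 630.545 -116.046  126.625] th 179.55624107197576 F [-4.1    0.601  8.756] M [0.167 0.966 0.469] w 10.237523779232674 g 61.79486274719238 j1,6 [-0.182 -0.174]
t 48.2167 tcp [479.144 -41.322 165.48 ] th -101.93993921536577 F [ 1.459  0.106 -0.547] M [ 0.007 -0.044  0.007] w 42.593100097683575 g 0.0 j1,6 [-0.086 -1.448]
wrist px [132.7  35. ] 250 P [ 515.5 -154.4] ax 121.94581899142821 124.40787950613131 1223
wrist px [255.6 224.9] 158 P [477.2 -43.7] ax 82.04078475072357 79.8051441705907 791
```

```bash
python3 -m pendant '[{"fingers":0.5,"dp":[0.7,1.6,13],"twist":0},{"fingers":0.5,"dp":[0,0,13],"twist":0},{"fingers":0.4,"dp":[0,0,13.5],"twist":0},{"fingers":0.3,"dp":[0,0,0],"twist":0},{"fingers":0.3,"dp":[0,0,0],"twist":0},{"fingers":0,"dp":[0,0,0],"twist":0},{"fingers":0,"dp":[0,0,0],"twist":0},{"fingers":0,"dp":[0,0,0],"twist":0},{"fingers":0,"dp":[0,0,0],"twist":0}]' >/dev/null; python3 q.py
python3 -m pendant '[{"fingers":0,"dp":[0,0,0.2],"twist":4},{"fingers":0,"dp":[0,0,0.2],"twist":4},{"fingers":0,"dp":[0,0,0.05],"twist":1},{"fingers":0,"dp":[0,0,0.05],"twist":1},{"fingers":0,"dp":[0,0,0],"twist":0}]' >/dev/null;python3 q.py;python3 -m pendant '[{"fingers":0,"dp":[0,0,0],"twist":0}]' >/dev/null;python3 q.py
```

```text
t 49.0167 tcp [477.524 -41.835 126.289] th -101.82516856229545 F [ 2.437 -0.948 -0.892] M [-0.275 -0.424  0.257] w 10.062450315421202 g 60.62355816364288 j1,6 [-0.087 -1.451]
t 49.4333 tcp [477.58  -41.835 125.859] th -111.81325469688039 F [ 1.967 -1.164  3.547] M [-0.386 -0.57   0.328] w 9.874294940172042 g 61.125081181526184 j1,6 [-0.087 -1.277]
t 49.5167 tcp [477.545 -41.815 125.837] th -111.79129796995969 F [ 3.179 -2.657  4.245] M [-0.412 -0.628  0.322] w 9.8640394507178 g 61.250651478767395 j1,6 [-0.087 -1.278]
```

0.325 now; 15° more should bring it to about 0.44, so I'll take it in two steps.

```bash
python3 -m pendant '[{"fingers":0,"dp":[0,0,0.3],"twist":5},{"fingers":0,"dp":[0,0,0.1],"twist":3},{"fingers":0,"dp":[0,0,0.05],"twist":1},{"fingers":0,"dp":[0,0,0],"twist":0},{"fingers":0,"dp":[0,0,0],"twist":0}]' >/dev/null;python3 q.py;python3 -m pendant '[{"fingers":0,"dp":[0,0,0],"twist":0}]' >/dev/null;python3 q.py
```

```text
t 49.9333 tcp [477.573 -41.817 125.599] th -120.79268046175947 F [ 2.49  -3.079  5.146] M [-0.409 -0.502  0.338] w 10.173329219171988 g 61.51702344417572 j1,6 [-0.087 -1.12 ]
t 50.0167 tcp [477.56  -41.818 125.58 ] th -120.79176396436951 F [ 2.45  -1.839  5.423] M [-0.382 -0.569  0.389] w 10.20642560228474 g 61.517343521118164 j1,6 [-0.087 -1.12 ]
```

```bash
python3 -m pendant '[{"fingers":0,"dp":[0,0,0.3],"twist":5},{"fingers":0,"dp":[0,0,0.05],"twist":1},{"fingers":0,"dp":[0,0,0.05],"twist":1},{"fingers":0,"dp":[0,0,0],"twist":0},{"fingers":0,"dp":[0,0,0],"twist":0}]' >/dev/null;python3 q.py;python3 -m pendant '[{"fingers":0,"dp":[0,0,0],"twist":0}]' >/dev/null;python3 q.py
```

```text
t 50.4333 tcp [477.622 -41.834 125.422] th -127.78505851108419 F [ 3.14  -1.088  7.2  ] M [-0.432 -0.424  0.458] w 10.003442509002209 g 61.834423542022705 j1,6 [-0.087 -0.998]
t 50.5167 tcp [477.615 -41.817 125.43 ] th -127.78228884642782 F [ 1.597 -2.292  7.412] M [-0.388 -0.453  0.36 ] w 10.195855307050282 g 61.83480262756348 j1,6 [-0.087 -0.998]
```

```bash
python3 -m pendant '[{"fingers":0,"dp":[0,0,0.05],"twist":1},{"fingers":0,"dp":[0,0,0.05],"twist":1},{"fingers":0,"dp":[0,0,0],"twist":0}]' >/dev/null;python3 q.py;python3 -m pendant '[{"fingers":0,"dp":[0,0,0],"twist":0}]' >/dev/null;python3 q.py
```

```text
t 50.7667 tcp [477.615 -41.828 125.373] th -129.80488691202814 F [ 2.313 -2.333  7.262] M [-0.41  -0.426  0.439] w 10.080540328383835 g 61.920762062072754 j1,6 [-0.087 -0.963]
t 50.85 tcp [477.612 -41.806 125.365] th -129.77855620573283 F [ 2.468 -1.388  8.29 ] M [-0.445 -0.428  0.484] w 10.537172229581934 g 61.921913623809814 j1,6 [-0.087 -0.964]
```

```bash
python3 -m pendant '[{"fingers":0.5,"dp":[0,0,0],"twist":0},{"fingers":0.5,"dp":[0,0,0],"twist":0},{"fingers":0.5,"dp":[0,0,-14],"twist":0},{"fingers":0.5,"dp":[0,0,-14],"twist":7},{"fingers":0.5,"dp":[0,0,-12],"twist":7},{"fingers":0.5,"dp":[0,0,0],"twist":7},{"fingers":0.5,"dp":[0,0,0],"twist":7},{"fingers":0.5,"dp":[0,0,0],"twist":7},{"fingers":0.5,"dp":[0,0,0],"twist":7},{"fingers":0.5,"dp":[0,0,0],"twist":7}]' >/dev/null;python3 -m pendant '[{"fingers":0.5,"dp":[0,0,0],"twist":7},{"fingers":0.5,"dp":[0,0,0],"twist":7},{"fingers":0.5,"dp":[0,0,0],"twist":7},{"fingers":0.5,"dp":[0,0,0],"twist":7},{"fingers":0.5,"dp":[0,0,0],"twist":7},{"fingers":0.5,"dp":[0,0,0],"twist":0}]'>/dev/null;python3 -m pendant '[{"fingers":0.5,"dp":[-18.5,24.2,0],"twist":0},{"fingers":0.5,"dp":[-18.5,24.2,0],"twist":0},{"fingers":0.5,"dp":[-18.5,24.2,0],"twist":0},{"fingers":0.5,"dp":[-18.5,24.2,0],"twist":0},{"fingers":0.5,"dp":[0,0,0],"twist":0},{"fingers":0.5,"dp":[0,0,0],"twist":0},{"fingers":0.5,"dp":[0,0,0],"twist":0}]'>/dev/null; python3 q.py;python3 dots.py wrist
```

```text
t 52.7667 tcp [589.944  -2.24  163.031] th 146.27394159667955 F [-0.505 -0.367 -0.405] M [0.009 0.008 0.007] w 42.80181061750427 g 0.0 j1,6 [-0.004  0.585]
wrist px [ 72.4 102.6] 214 P [478.7 -40. ] ax 54.04643377550198 55.26959955076108 886
wrist px [253.9 229.6] 156 P [589.1  -1.7] ax 150.68976626700513 149.42589778982415 557
wrist px [144.6 359.5] 55 P [ 626.  -113.5] ax 23.307567277243407 19.91436923098315 1648
```

```bash
python3 -m pendant '[{"fingers":0.5,"dp":[-2,0.7,13],"twist":0},{"fingers":0.5,"dp":[0,0,13],"twist":0},{"fingers":0.4,"dp":[0,0,11.5],"twist":0},{"fingers":0.3,"dp":[0,0,0],"twist":0},{"fingers":0,"dp":[0,0,0],"twist":0},{"fingers":0,"dp":[0,0,0],"twist":0},{"fingers":0,"dp":[0,0,0],"twist":0},{"fingers":0,"dp":[0,0,0],"twist":0}]' >/dev/null; python3 q.py
python3 -m pendant '[{"fingers":0,"dp":[0,0,0.05],"twist":1},{"fingers":0,"dp":[0,0,0.05],"twist":1},{"fingers":0,"dp":[0,0,0],"twist":0}]' >/dev/null;python3 q.py;python3 -m pendant '[{"fingers":0,"dp":[0,0,0],"twist":0}]' >/dev/null;python3 q.py
```

```text
t 53.4833 tcp [592.202  -3.123 126.731] th 146.19297006514657 F [-3.31  -0.797 -1.087] M [-0.242  0.83   0.351] w 9.712092386285455 g 61.30893051624298 j1,6 [-0.005  0.585]
t 53.7333 tcp [592.236  -3.154 126.652] th 144.1121730354154 F [-5.933 -1.663  1.821] M [-0.344  1.163  0.454] w 9.987110201255037 g 61.77694380283356 j1,6 [-0.005  0.621]
t 53.8167 tcp [592.201  -3.146 126.649] th 144.14031221902695 F [-6.491 -2.292  0.644] M [-0.324  1.191  0.45 ] w 10.167439344062906 g 61.77628755569458 j1,6 [-0.005  0.621]
```

```bash
python3 -m pendant '[{"fingers":0.5,"dp":[0,0,0],"twist":0},{"fingers":0.5,"dp":[0,0,0],"twist":0},{"fingers":0.5,"dp":[0,0,-14],"twist":0},{"fingers":0.5,"dp":[0,0,-14],"twist":6.25},{"fingers":0.5,"dp":[0,0,-12],"twist":6.25},{"fingers":0.5,"dp":[0,0,0],"twist":6.25},{"fingers":0.5,"dp":[0,0,0],"twist":6.25},{"fingers":0.5,"dp":[0,0,0],"twist":6.25},{"fingers":0.5,"dp":[0,0,0],"twist":6.25},{"fingers":0.5,"dp":[0,0,0],"twist":0}]' >/dev/null;python3 -m pendant '[{"fingers":0.5,"dp":[-20.8,-19.2,0],"twist":0},{"fingers":0.5,"dp":[-20.8,-19.2,0],"twist":0},{"fingers":0.5,"dp":[-20.8,-19.2,0],"twist":0},{"fingers":0.5,"dp":[-20.8,-19.2,0],"twist":0},{"fingers":0.5,"dp":[-20.8,-19.2,0],"twist":0},{"fingers":0.5,"dp":[-20.8,-19.2,0],"twist":0},{"fingers":0.5,"dp":[0,0,0],"twist":0},{"fingers":0.5,"dp":[0,0,0],"twist":0},{"fingers":0.5,"dp":[0,0,0],"twist":0}]'>/dev/null; python3 q.py;python3 dots.py wrist
```

```text
t 55.4 tcp [ 520.007 -155.459  166.947] th 106.71370277855016 F [1.049 0.954 0.611] M [0.047 0.019 0.006] w 42.6245607471885 g 0.0 j1,6 [-0.291  0.988]
wrist px [237.4   2.5] 88 P [478.8 -45.3] ax 28.618835898429893 53.428654729044126 397
wrist px [448.8 215.5] 162 P [ 626.8 -115.5] ax 164.00021558752604 171.2481098001408 1032
wrist px [248.6 223.7] 149 P [ 516.3 -153.7] ax 123.27844480976398 123.55890242780177 817
```

```bash
python3 -m pendant '[{"fingers":0.5,"dp":[0.6,-2.5,13],"twist":0},{"fingers":0.5,"dp":[0,0,14],"twist":0},{"fingers":0.4,"dp":[0,0,14],"twist":0},{"fingers":0.3,"dp":[0,0,0],"twist":0},{"fingers":0,"dp":[0,0,0],"twist":0},{"fingers":0,"dp":[0,0,0],"twist":0},{"fingers":0,"dp":[0,0,0],"twist":0},{"fingers":0,"dp":[0,0,0],"twist":0}]' >/dev/null; python3 q.py
python3 -m pendant '[{"fingers":0,"dp":[0,0,0.05],"twist":1},{"fingers":0,"dp":[0,0,0.05],"twist":1},{"fingers":0,"dp":[0,0,0],"twist":0}]' >/dev/null;python3 q.py;python3 -m pendant '[{"fingers":0,"dp":[0,0,0],"twist":0}]' >/dev/null;python3 q.py
```

```text
t 56.1167 tcp [ 516.789 -154.663  125.517] th 106.74812206257968 F [ 0.189  3.378 -5.281] M [ 0.665 -0.313  0.377] w 10.091144378564584 g 60.70992350578308 j1,6 [-0.292  0.987]
t 56.3667 tcp [ 516.759 -154.734  125.469] th 104.6455500647761 F [ 1.76   5.758 -5.2  ] M [ 1.095 -0.353  0.455] w 10.063648036259016 g 60.989325642585754 j1,6 [-0.292  1.023]
t 56.45 tcp [ 516.753 -154.719  125.484] th 104.6771011764137 F [ 2.581  5.702 -4.475] M [ 1.122 -0.358  0.486] w 10.112707117637123 g 60.98430633544922 j1,6 [-0.292  1.023]
```

```bash
python3 -m pendant '[{"fingers":0.5,"dp":[0,0,0],"twist":0},{"fingers":0.5,"dp":[0,0,0],"twist":0},{"fingers":0.5,"dp":[0,0,-14],"twist":0},{"fingers":0.5,"dp":[0,0,-20],"twist":0},{"fingers":0.5,"dp":[0,0,-25],"twist":0},{"fingers":0.5,"dp":[0,0,-25],"twist":0},{"fingers":0.5,"dp":[0,0,-20],"twist":0},{"fingers":0.5,"dp":[0,0,0],"twist":0},{"fingers":0.5,"dp":[0,0,0],"twist":0}]' >/dev/null; python3 q.py; python3 - <<'E'
from h import *
np.set_printoptions(precision=1,suppress=True)
p=capture('scene');save(p,'end')
for n in ('grease_tin','screwdriver','hex_key','chalk_marker','knob_a','lid'):
    for r in spot_point(n,p)[:4]: print(n,round(r['conf'],2),w(r['location'],p))
E
```

```text
t 57.2 tcp [ 517.627 -156.761  231.378] th 104.58660394805149 F [ 0.223 -0.596 -0.685] M [ 0.023  0.05  -0.008] w 42.311820794432855 g 0.0 j1,6 [-0.293  1.023]
grease_tin 0.84 [ 665.7 -269.7    1.7]
grease_tin 0.42 [590.1  -2.7 114.2]
screwdriver 0.93 [ 450.6 -231.     1.5]
hex_key 0.68 [395.2  30.6   1.6]
chalk_marker 0.68 [702.8 -44.2  -4.3]
knob_a 0.71 [480.6 -41.7 109.4]
knob_a 0.65 [ 628.2 -120.1  116.4]
knob_a 0.51 [ 516.3 -155.3  110.3]
knob_a 0.47 [593.9  -3.7 110.3]
lid 0.87 [553.3 -79.3  75.2]
```

View pics/end.png

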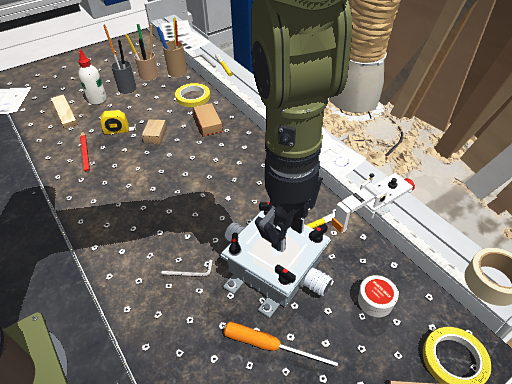

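The lid looks flat on the housing (about 275,255), and the tin (378,295), screwdriver (250,335) and hex key (190,272) have not moved. The arm is clear, so I'm handing the job in.

```bash
python3 -c "
from workcell import finish_job
print(finish_job())"
```

```text
the job is handed in; nothing more can be done
None
```

All four wing screws are tightened crosswise to about 0.44–0.48 N m (0.44 is properly tight). The lid looks flat on the rim, the tin and tools did not move, and I handed the job in at about 57 s; the hand-in gave no verdict.

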